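Back the bench winder off one notch

ROBOT

A 6-joint arm with a two-finger parallel gripper is mounted at the origin on the work surface. World frame = base frame: x ahead of the robot, y to its left, z up, the work surface at z = 0. Lengths are in m, angles in rad, forces in N, time in s.
With the tool pointing down it reaches from about 0.3 to 0.85 m from the base axis. Payload 4.2 kg.
Tool frame: the origin (TCP) lies midway between the tips of the shut fingers; the grasp point (between the pads) lies 19 mm behind it (robot.grasp_offset is the distance from the TCP to the grasp point, in m); z points along the fingers, y is the direction in which the jaws open and shut (so a half turn about z gives the same grasp; the last joint's range is limited). The gripper opens to 91 mm and grips with 3 to 60 N. Pads are 32 mm wide; open, the fingers measure 118 mm over their backs; the gripper's body (76 mm by 178 mm) begins 60 mm behind the grasp point.
Start: joints at [-1.125, 0.32, 1.565, -0, 1.257, -0.02], TCP at [0.258, -0.514, 0.179] pointing down, gripper open.
Joint ranges: [-3.11, 3.11], [-0.84, 2.01], [0.21, 2.61], [-1.34, 4.49], [0.05, 2.63], [-2.56, 2.56]. Speed limits (rad/s): [2.57, 2.57, 3.14, 3.14, 3.14, 3.14].

INTERFACE

Orientations are given as a 3x3 rotation matrix whose columns are the frame's x, y, z axes.
In Python, from cell import monitor, read_camera, camera_params, order, boxes_of, outline_of, pinpoint, robot gives the robot as it stands. The module is installed in compiled form; this text tells all that it offers.
- The arm moves only by the tool apply_moves, never from a script. Its argument "rows" is text: rows parted by semicolons, each of 7 numbers parted by spaces: the shift along the tool's x, y, z in mm, then the turn, a rotation vector about the tool's x, y, z in rad, then the finger opening in mm, from 0 to 91.2. A call has exactly 10 rows; each row is the pose to reach, as a shift and turn from the pose commanded when the call began, along the tool's axes at that moment; what a row does not reach only later rows make up. A row lasts 1/10 s, in which the tool goes at most 50 mm and 8.59 degrees, less where a joint would pass 70% of its speed; a pose out of reach is approached as far as the arm can. A call with a gripper value outside its range is refused whole. The fingers move at their own pace and stop on an object; the grip force is fixed at half the most. Time passes only in rows, so rows that repeat a pose let the fingers close, or fill a call up. It gives the time, the measured TCP pose, the force and the opening at its end, in the units of the state.
- monitor.get_obs(): the state, without advancing time (a new reading comes with each control period).
- read_camera(name): name is "scene" or "top"; returns the picture (400x640x3 uint8, blue, green, red); there is no depth.
- camera_params(name): a dict with "vfov" (degrees; the focal length in pixels is half the picture's height over the tangent of half this angle, whatever the lens; pixels are square), "cx", "cy" (the principal point, pixels), "dist_coeffs" ([k1, k2, p1, p2, k3] as OpenCV has them; the pictures are not rectified), "cam_to_world" (4x4, takes a point from camera to world coordinates). Camera axes: x right, y down, z forward; pixel columns grow to the right and rows downward; lengths in m; the calibration is good to about 2 mm. A picture is of the moment at which its call begins. camera_params takes no time and is no camera call.
- order.sign_off(): hands the job in, once; it reports no verdict.
Trained networks look in the newest picture that a camera, given by its name, has taken for a name from the list of things; names that differ only in an ending like _2 or _b are one class to them, and where a whole thing is asked for, a point or a joint stands for the part that bears it (a point fixed in the world has none). Each returns a list of dicts, best first, with "score" (0 to 1); they miss things now and then, are a little off and sometimes report something else, mostly with a low value. They report only what shows in the picture. A call takes as long as a camera call.
- boxes_of(camera, label): "xy" ([column, row] in pixels, amid what is visible of it).
- outline_of(camera, label): "mask" (400x640 bool, what is visible of it) and "xy" ([column, row] in pixels, amid what is visible of it).
- pinpoint(camera, label): "xy" ([column, row] in pixels: a listed point, or the origin of a listed thing).
The state is a dict: "time_s": time; "qpos": joint angles; "joint_velocities": joint speeds; "joint_torque": joint torques, N m; "eef_pos": TCP position; "ee_rot": TCP orientation; "contact_force": force on the tool from outside, world axes, zero at the start; "moment": the same for the moment, N m; "grip_width": finger opening in m.
Only numpy, scipy, OpenCV 4.12 (cv2) and the standard library are available. Lean on these libraries where they do the work, as an engineer would, in place of code of your own. Each camera call takes 0.05 s, during which the arm holds its last target.

TASK

The empty spool on the blue bench winder stands one notch too far forward for its start slot to meet the fibre guide. With a fingertip, lift the red ratchet pawl off the toothed wheel and lay it right back, push the wheel backward by one notch (its top towards the pawl's pivot; the yellow peg is there to push on), then tip the pawl over again so that it drops fully home in the next gap. Just push, gently: grip nothing on the winder, and leave the other things on the bench where they are.

Things in the scene. Friction and masses are not known exactly. Their poses are not given: they have to be found in the camera images.
- winder: Blue and grey bench winder for fibre spools, fixed to the bench; base 300 x 165 x 12 mm. Origin on the bench under the spool's middle; z up, y along the shaft. Wheel, pawl, red pin and yellow peg are on its -y side; only pin and peg reach beyond y = -76 mm. Grey spool 164 mm across, top at 194 mm; guide crossbar with white eyelet at x = +125 mm, top 149 mm.
- wheel_axis (a point): Centre of the steel ratchet wheel on its outer face (winder frame: x 0, y -66 mm, z 112 mm). Wheel 150 mm across, 8 mm thick, 10 saw teeth 13 mm deep; one notch = 36 degrees = 0.628 rad.
- wheel (a joint): Turn of wheel, spool and peg, rad; grows backward: top of the wheel to the winder's -x, to the pawl's pivot. 0 = tooth face against the seated pawl, which leaves 0.27 of play; starts at -0.2 to -0.02. One notch back the pawl drops home between about 0.35 and 0.60; aim at 0.5. Stays where left; needs 0.12 N m (2 to 3 N at the peg).
- peg (a point): Middle of the yellow winding peg, 20 mm thick, 46 mm long (winder's y -70 to -116 mm), 58 mm from the wheel's axis. At joint wheel = q its x = 58 mm cos(60 deg + q), z = 112 mm + 58 mm sin(60 deg + q) in the winder's frame: on the wheel's upper +x side at the start, at its top one notch back.
- pawl_pivot (a point): Pivot of the red pawl (winder frame: x -99 mm, y -66 mm, z 150 mm), axis along y.
- pawl (a joint): Lift of the red pawl, rad. 0 = fully home between teeth; above 0.35 its nose is clear; it swings up over its pivot to the winder's -x, past about 1.05 it falls back by its weight onto a stop at 1.9. Tipped forward below about 0.85 it falls home, if a gap is under its nose; on a tooth it stays above 0.08. About 90 g, moves freely; nose 75 mm from the pivot.
- lift_pin (a point): Middle of the red lift pin on the pawl, 12 mm thick (follow its arc: it rises 17 mm), 45 mm long (winder's y -66 to -111 mm), 55 mm from the pivot. At joint pawl = p its x = -99 mm + 55 mm cos(43.5 deg + p), z = 150 mm + 55 mm sin(43.5 deg + p) in the winder's frame: home z = 187 mm, highest 204 mm, laid back x = -147 mm, z = 175 mm.
- stripper: Bystander, not to be moved (20 mm at most): fibre stripping pliers with orange grips, 135 mm long, lying, 14 mm high; origin under the middle.
- bobbin: Bystander, not to be moved (20 mm at most): small blue bobbin 72 mm across, 44 mm high, standing; origin under its centre.
- cleaver: Bystander, not to be moved (20 mm at most): fibre cleaver, 85 x 60 x 48 mm, silver and black; origin under its centre.
- dispenser: Bystander, not to be moved (20 mm at most): white dispenser bottle 60 mm across, 130 mm high; origin under its centre.
- sleeves: Bystander, not to be moved (20 mm at most): clear jar with black cap, 52 mm across, 75 mm high; origin under its centre.
- wipes: Bystander, not to be moved (20 mm at most): green wipes box 120 x 120 x 70 mm; origin under its centre.

How it is judged:
By the outcome, as a careful person would: the job done as asked, in the order asked, and still so for the second after the job is handed in, with the robot touching nothing.
It also fails if it takes over 51 s, if anything falls off the work surface, if the arm or the gripper's body presses on something with over 40 N, if the wrist force passes 120 N, or if a joint passes its speed limit or range.

## Working session

There is one attempt and no reset: what is moved stays moved. The work goes in short steps, Python scripts to look and compute and a tool call to move; the robot and the scene stay as the last step left them, time stands still between calls to the robot, and variables do not carry over. Pictures are saved under pics/ and viewed, and the job is handed in when it is done.

Besides the shell and the picture viewer there is one more tool, called after "Request:" as name(argument=value, ...) on one line, values as JSON. apply_moves: Moves the arm, as the interface text tells. Its arguments: {"type":"object","properties":{"rows":{"type":"string"}},"required":["rows"]}

```bash
mkdir -p pics; python3 - <<'E'
from cell import *
import cv2,numpy as np
for c in ["scene","top"]:
    cv2.imwrite(f"pics/{c}0.png",read_camera(c)); p=camera_params(c); print(c,p)
    for l in ["winder","wheel_axis","pawl_pivot","peg","lift_pin"]:
        r=pinpoint(c,l); print(l,[(np.round(a["xy"],1).tolist(),round(a["score"],2)) for a in r[:3]])
o=monitor.get_obs();print(o)
E
```

```text
scene {'vfov': 48.56802226065926, 'cx': 319.827962841719, 'cy': 200.0546324495631, 'dist_coeffs': array([-0.03015605,  0.        ,  0.        ,  0.        ,  0.        ]), 'cam_to_world': array([[ 0.57858039,  0.4456619 , -0.68310336,  1.46759006],
       [ 0.8154489 , -0.33349192,  0.47310277, -0.59012563],
       [-0.01696557, -0.83076387, -0.55636639,  0.87738521],
       [ 0.        ,  0.        ,  0.        ,  1.        ]])}
winder [([317.7, 218.9], 0.57)]
wheel_axis [([333.7, 197.6], 0.67), ([345.6, 185.1], 0.17)]
pawl_pivot []
peg [([343.8, 184.1], 0.63)]
lift_pin [([326.9, 191.2], 0.6)]
top {'vfov': 48.92740655470034, 'cx': 314.73180290466235, 'cy': 200.05571294413636, 'dist_coeffs': array([-0.08385125,  0.        ,  0.        ,  0.        ,  0.        ]), 'cam_to_world': array([[ 2.77018945e-02, -9.78878182e-01,  2.02558903e-01,
         3.04638992e-01],
       [-9.99602193e-01, -2.82006424e-02,  4.23980024e-04,
        -8.63373677e-03],
       [ 5.29726639e-03, -2.02490069e-01, -9.79269989e-01,
         1.55031040e+00],
       [ 0.00000000e+00,  0.00000000e+00,  0.00000000e
[... 295 characters left out ...]
05,
        1.25738651e+00, -1.99845980e-02]), 'joint_velocities': array([-0.00071528, -0.00086218, -0.00117461, -0.00070394, -0.00016487,
       -0.00046226]), 'joint_torque': array([-8.73840690e-04, -4.12126493e+01, -2.32135481e+01,  7.27335596e-02,
        3.77527659e-02,  1.07212040e-05]), 'eef_pos': array([ 0.25827833, -0.51375043,  0.17868552]), 'ee_rot': array([[ 8.93479561e-01,  4.49103845e-01,  1.00150857e-04],
       [ 4.49103854e-01, -8.93479558e-01, -8.52682326e-05],
       [ 5.11884521e-05,  1.21163559e-04, -9.99999991e-01]]), 'contact_force': array([0.53949028, 0.37729853, 0.74636906]), 'moment': array([ 0.00039502, -0.00855013, -0.08603104]), 'grip_width': 0.09118564712521225}
```

View pics/scene0.png

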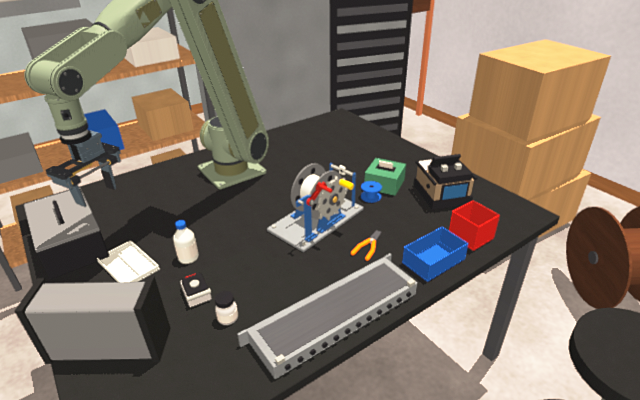

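View pics/top0.png

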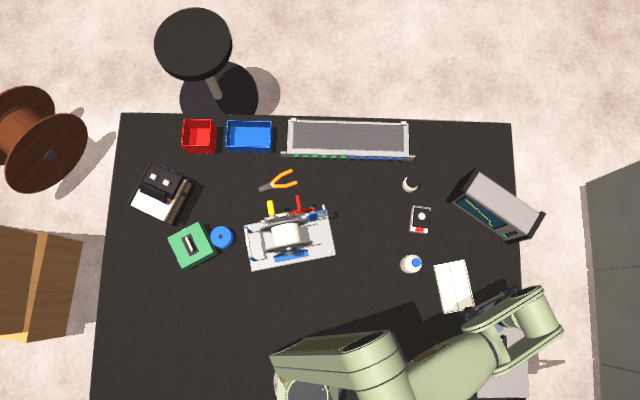

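The wheel side of the winder faces away from the robot (world +x). Winder +x points roughly to world +y. In the top picture the peg is near (271,208) and the red pin near (298,203). Next I'll fit the winder pose.

```bash
cat > h.py <<'E'
import numpy as np,cv2
from scipy.optimize import least_squares
from cell import *
P={c:camera_params(c) for c in("scene","top")}
def proj(c,X):
    p=P[c];f=200/np.tan(np.radians(p["vfov"]/2));T=np.linalg.inv(p["cam_to_world"])
    K=np.array([[f,0,p["cx"]],[0,f,p["cy"]],[0,0,1]])
    return cv2.projectPoints(np.atleast_2d(X).astype(float),cv2.Rodrigues(T[:3,:3])[0],T[:3,3],K,p["dist_coeffs"])[0].reshape(-1,2)
def W(pose,X):
    x,y,a=pose;c,s=np.cos(a),np.sin(a);X=np.atleast_2d(X)
    return X@np.array([[c,-s,0],[s,c,0],[0,0,1]]).T+[x,y,0]
def peg(q,y=-.093):
    return [.058*np.cos(np.pi/3+q),y,.112+.058*np.sin(np.pi/3+q)]
def pin(p,y=-.0885):
    a=np.radians(43.5)+p;return [-.099+.055*np.cos(a),y,.150+.055*np.sin(a)]
E
python3 - <<'E'
from h import *
im={}
for c,(x0,y0,w,h) in {"scene":(255,150,130,110),"top":(225,180,130,110)}.items():
    I=read_camera(c); im[c]=I
    cv2.imwrite(f"pics/{c}_z.png",cv2.resize(I[y0:y0+h,x0:x0+w],None,fx=6,fy=5.4,interpolation=cv2.INTER_CUBIC) if 0 else cv2.resize(I[y0:y0+h,x0:x0+w],None,fx=5,fy=5,interpolation=cv2.INTER_CUBIC))
    hsv=cv2.cvtColor(I,cv2.COLOR_BGR2HSV)
    for l in ["winder"]:
        r=outline_of(c,l); 
        if r:
            np.save(f"m_{c}.npy",r[0]["mask"]); ys,xs=np.where(r[0]["mask"]);print(c,r[0]["score"],xs.min(),xs.max(),ys.min(),ys.max())
    for n,(lo,hi) in {"yel":((22,140,120),(35,255,255)),"red":((0,150,90),(6,255,255))}.items():
        m=cv2.inRange(hsv,lo,hi); m[:y0]=0;m[y0+h:]=0;m[:,:x0]=0;m[:,x0+w:]=0
        k,_,st,ce=cv2.connectedComponentsWithStats(m)
        for i in range(1,k):
            if st[i,4]>8: print(c,n,st[i],ce[i].round(1))
E
```

```text
scene 0.85 268 361 164 251
scene yel [339 179  14  11  83] [345.9 183.5]
scene yel [352 239  18  14  46] [359.9 245.3]
scene yel [367 241   8  17  42] [371.3 249.2]
scene red [307 182  25  23 162] [319.1 190.2]
top 0.86 244 334 196 270
top yel [273 182  23   5  41] [283.6 184.7]
top yel [267 200   8  16  90] [270.1 207.1]
top red [291 195  25  20 149] [300.3 206.9]
```

View pics/scene_z.png

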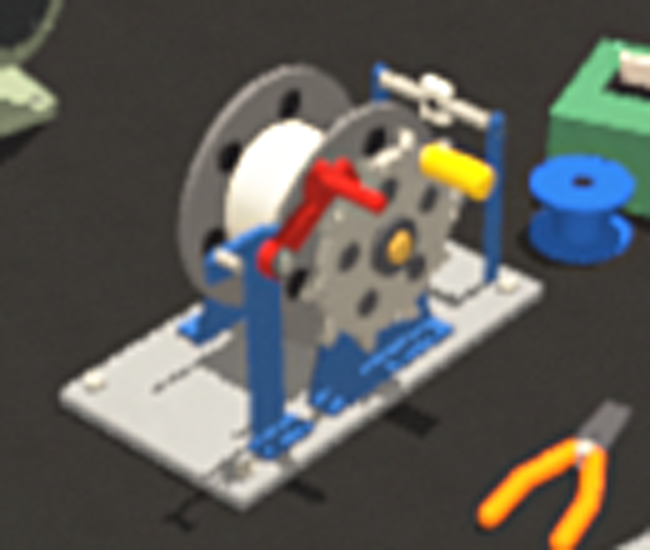

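View pics/top_z.png

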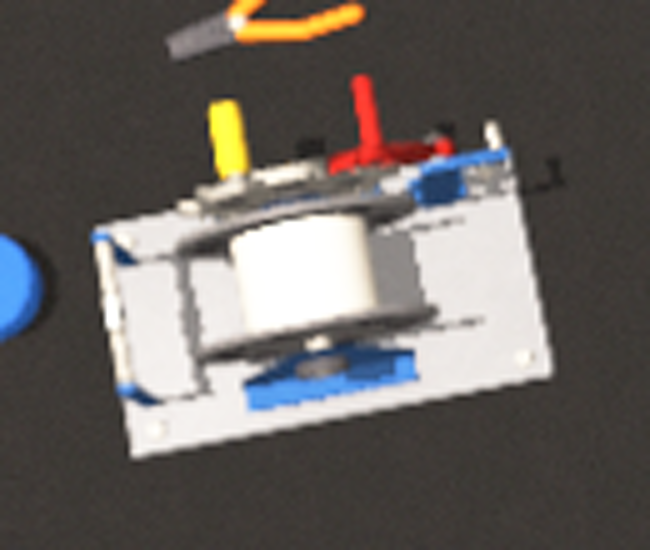

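```bash
cat > fit.py <<'E'
from h import *
S=lambda u,v:(255+(u-2)/5,150+(v-2)/5)
T=lambda u,v:(225+(u-2)/5,180+(v-2)/5)
def pts(v):
    pose=v[:3];q=v[3];bx,by=v[4:6]
    e=.006
    L=[]
    add=lambda c,X,uv,w=1:L.append((c,X,uv,w))
    add("scene",[-.099,-.070,.150],S(268,257)); 
    add("scene",[0,-.07,.112],S(397,247),.5)
    add("scene",pin(0,-.111),S(380,203)); add("scene",pin(0,-.066),S(335,178),.5)
    add("scene",peg(q,-.116),S(484,181)); add("scene",peg(q,-.07),S(428,158),.7)
    add("top",pin(0,-.111),T(360,80)); add("top",pin(0,-.07),T(372,152),.7)
    add("top",peg(q,-.116),T(226,104)); add("top",peg(q,-.07),T(236,170),.7)
    add("top",[.125,0,.149],T(115,315),.3)
    for X,uv in (([.15,.0825,.0],T(132,460)),([-.15,.0825,.0],T(553,378))): add("top",[X[0]+bx,X[1]+by,X[2]],uv)
    for X,uv in (([-.15,.0825,.012],S(62,393)),([-.15,-.0825,.0],S(245,510)),([.15,-.0825,.012],S(543,288))): add("scene",[X[0]+bx,X[1]+by,X[2]],uv)
    return L
def res(v):
    return np.concatenate([w*(proj(c,W(v[:3],X))[0]-uv) for c,X,uv,w in pts(v)])
if __name__=="__main__":
    r=least_squares(res,[.5,.05,np.pi/2,-.1,0,0],loss="soft_l1")
    print(r.x.round(4),r.cost); print(res(r.x).reshape(-1,2).round(2))
    v=r.x;print("yaw",np.degrees(v[2]))
    np.save("pose.npy",v)
    for n,X in dict(axis=[0,-.066,.112],pivot=[-.099,-.066,.15],pin=pin(0),pinback=pin(1.9),peg0=peg(v[3]),peg5=peg(.5)).items(): print(n,W(v[:3],X).round(4))
    for c,o in (("scene",(255,150)),("top",(225,180))):
        I=cv2.imread(f"pics/{c}0.png")[o[1]:o[1]+110,o[0]:o[0]+130];I=cv2.resize(I,None,fx=5,fy=5)
        a=np.linspace(0,6.28,60)
        Q=[[.075*np.cos(t),-.066,.112+.075*np.sin(t)] for t in a]+[pin(0,y) for y in np.linspace(-.066,-.111,8)]+[peg(v[3],y) for y in np.linspace(-.07,-.116,8)]
        Q+=[[sx+v[4],sy+v[5],z] for sx in(-.15,.15) for sy in(-.0825,.0825) for z in(0,.012)]
        for u in proj(c,W(v[:3],Q)): cv2.circle(I,tuple(int(k) for k in ((u-o)*5+2)),2,(0,255,0),-1)
        cv2.imwrite(f"pics/{c}_fit.png",I)
E
python3 fit.py
```

```text
[ 4.7780e-01  8.3900e-02  1.7897e+00 -2.6000e-03 -4.2000e-03  3.0000e-04] 6.299567125930643
[[ 3.06  0.96]
 [-0.36 -0.22]
 [ 0.1   0.21]
 [-1.22 -0.07]
 [-0.37  0.43]
 [-0.56 -0.07]
 [-0.16  0.07]
 [-0.14 -1.3 ]
 [-0.26  0.53]
 [ 0.12  0.8 ]
 [-0.3  -0.12]
 [-0.16 -0.47]
 [-0.22 -0.28]
 [-0.85 -0.83]
 [-0.45  0.56]
 [ 0.49 -0.95]]
yaw 102.54353133510055
axis [[0.5422 0.0983 0.112 ]]
pivot [[0.5637 0.0016 0.15  ]]
pin [[0.577  0.0455 0.1879]]
pinback [[ 0.5963 -0.0411  0.1755]]
peg0 [[0.5623 0.1326 0.1622]]
peg5 [[0.5683 0.1055 0.17  ]]
```

View pics/scene_fit.png

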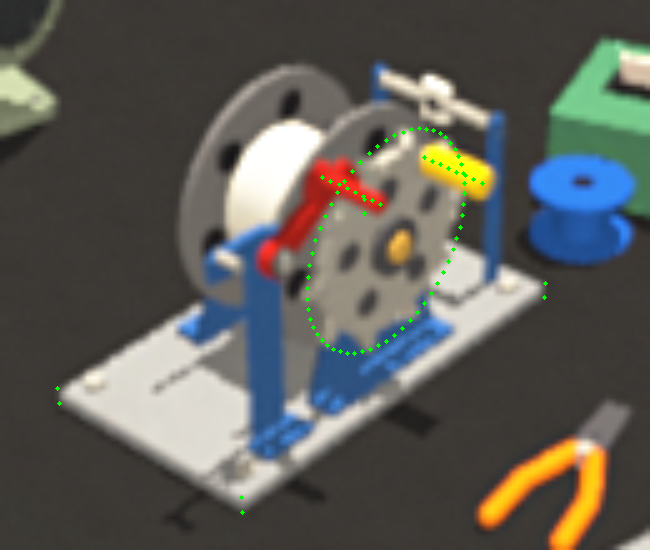

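View pics/top_fit.png

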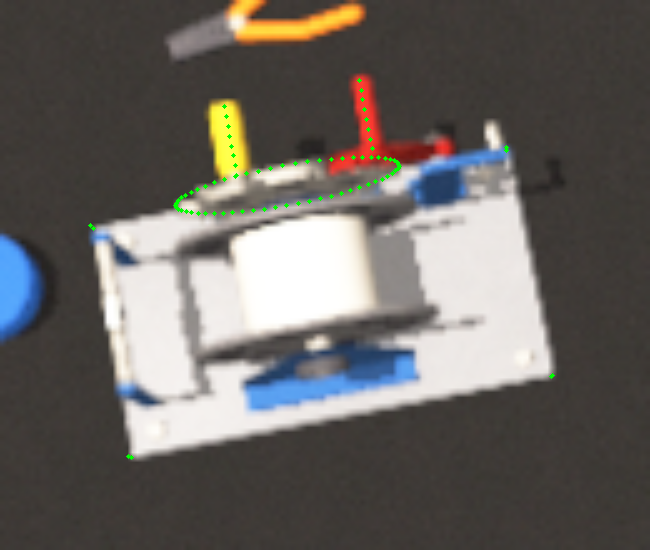

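```bash
cat > go.py <<'E'
import sys
from h import *
v=np.load("pose.npy");o=monitor.get_obs()
def wf(X):
    a=v[2];d=np.array(X)-[v[0],v[1],0];return np.array([np.cos(a)*d[0]+np.sin(a)*d[1],-np.sin(a)*d[0]+np.cos(a)*d[1],d[2]])
def report():
    R=o["ee_rot"];print("t",round(o["time_s"],2),"tcp winder mm",(wf(o["eef_pos"])*1000).round(1),"tilt",R[:,2].round(3),"yaw err deg",round(np.degrees(np.arctan2(R[1,0],R[0,0])-v[2]),2),"F",o["contact_force"].round(2),"grip",round(o["grip_width"],4))
    return R
if __name__=="__main__":
    R=report()
    if len(sys.argv)>1:
        X=W(v[:3],np.array([float(k) for k in sys.argv[1:4]])/1000)[0]
        print("shift tool mm",(R.T@(X-o["eef_pos"])*1000).round(1))
        Rt=np.array([[np.cos(v[2]),np.sin(v[2]),0],[np.sin(v[2]),-np.cos(v[2]),0],[0,0,-1]])
        print("rot",cv2.Rodrigues(R.T@Rt)[0].ravel().round(4))
E
python3 go.py -15 -97 300; python3 - <<'E'
from h import *
for l in ["dispenser","sleeves","cleaver","bobbin","wipes","stripper"]:
    r=pinpoint("top",l)
    if r:
        u=np.array(r[0]["xy"]);s=least_squares(lambda p:proj("top",[p[0],p[1],0])[0]-u,[.5,0]).x;print(l,s.round(3),round(r[0]["score"],2))
E
```

```text
t 0.8 tcp winder mm [-535.7  344.1  178.7] tilt [ 0. -0. -1.] yaw err deg -75.85 F [0.72 0.81 0.77] grip 0.0907
shift tool mm [ 555.  -397.1 -121.4]
rot [ 1.0000e-04  1.0000e-04 -1.3239e+00]
dispenser [ 0.407 -0.333] 0.81
sleeves [ 0.686 -0.326] 0.76
cleaver [ 0.555 -0.382] 0.97
bobbin [0.48  0.317] 0.97
wipes [0.432 0.399] 0.97
stripper [0.667 0.134] 0.79
```

Request:
apply_moves(rows="0 0 -40 0 0 0 0; 0 0 -80 0 0 -0.1 0; 0 0 -122 0 0 -0.2 0; 36 -26 -122 0 0 -0.3 0; 72 -52 -122 0 0 -0.4 0; 108 -78 -122 0 0 -0.5 0; 144 -104 -122 0 0 -0.6 0; 180 -130 -122 0 0 -0.7 0; 216 -156 -122 0 0 -0.8 0; 252 -182 -122 0 0 -0.9 0")

```text
time_s: 2.1
eef_pos: [0.4021, -0.2363, 0.3009]
ee_rot: [[0.2, 0.98, 0.001], [0.98, -0.2, -0.0], [-0.0, 0.001, -1.0]]
contact_force: [-0.1, -0.3, -0.4]
grip_width: 0.0141
```

```bash
python3 go.py -15 -97 300
```

```text
t 2.1 tcp winder mm [-296.2  143.4  300.9] tilt [ 0.001 -0.    -1.   ] yaw err deg -24.07 F [-0.15 -0.26 -0.4 ] grip 0.0141
shift tool mm [354.8 104.8   0.8]
rot [ 0.0007  0.0005 -0.4201]
```

Request:
apply_moves(rows="36 10 0 0 0 -0.05 0; 74 21 0 0 0 -0.1 0; 112 33 0 0 0 -0.15 0; 152 45 0 0 0 -0.2 0; 192 57 0 0 0 -0.25 0; 232 69 0 0 0 -0.3 0; 272 80 0 0 0 -0.35 0; 310 91 0 0 0 -0.39 0; 338 100 0 0 0 -0.42 0; 355 105 0 0 0 -0.42 0")

```text
time_s: 3.1
eef_pos: [0.5775, 0.0903, 0.3001]
ee_rot: [[-0.215, 0.977, -0.0], [0.977, 0.215, 0.0], [0.0, -0.0, -1.0]]
contact_force: [0.1, -0.6, 0.2]
grip_width: 0.0007
```

```bash
python3 go.py -26 -97 172; python3 - <<'E'
from h import *
for c,(x0,y0,w,h) in {"scene":(245,100,150,115),"top":(225,150,150,115)}.items():
    I=read_camera(c)
    cv2.imwrite(f"pics/{c}_a.png",cv2.resize(I[y0:y0+h,x0:x0+w],None,fx=5,fy=5,interpolation=cv2.INTER_CUBIC))
E
```

```text
t 3.1 tcp winder mm [-15.4 -98.7 300.1] tilt [-0.  0. -1.] yaw err deg -0.12 F [ 0.14 -0.55  0.21] grip 0.0007
shift tool mm [-10.6  -1.6 128.1]
rot [-0.0005 -0.0002 -0.0021]
```

View pics/scene_a.png

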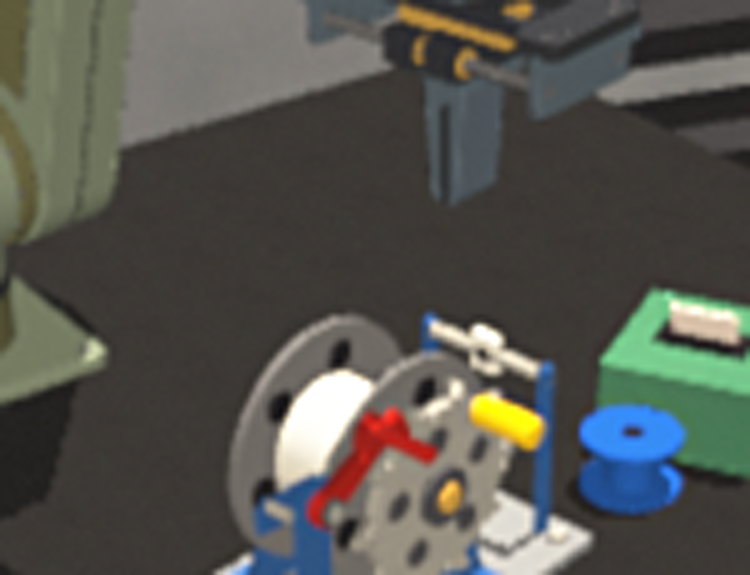

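View pics/top_a.png

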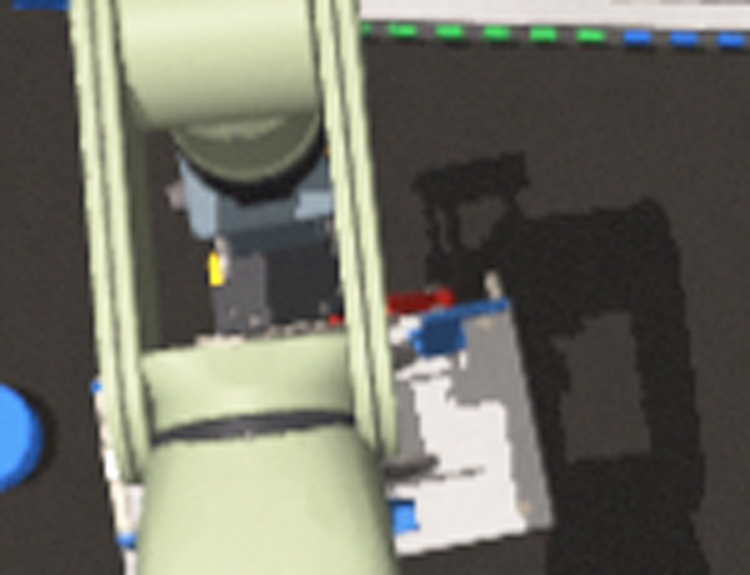

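The tool is aligned, with the shut fingers hanging between pin and peg. Going down at x≈-22.

Request:
apply_moves(rows="-3 -1 20 0 0 0 0; -7 -2 45 0 0 0 0; -7 -2 70 0 0 0 0; -7 -2 90 0 0 0 0; -7 -2 105 0 0 0 0; -7 -2 115 0 0 0 0; -7 -2 123 0 0 0 0; -7 -2 128 0 0 0 0; -7 -2 128 0 0 0 0; -7 -2 128 0 0 0 0")

```text
time_s: 4.2
eef_pos: [0.5766, 0.0809, 0.1732]
ee_rot: [[-0.213, 0.977, 0.001], [0.977, 0.213, -0.0], [-0.0, 0.001, -1.0]]
contact_force: [0.5, 0.5, -0.4]
grip_width: 0.0003
```

```bash
python3 go.py ; python3 - <<'E'
from h import *
for c,(x0,y0,w,h) in {"scene":(245,100,150,115)}.items():
    I=read_camera(c)
    cv2.imwrite(f"pics/{c}_b.png",cv2.resize(I[y0:y0+h,x0:x0+w],None,fx=5,fy=5,interpolation=cv2.INTER_CUBIC))
for p in np.arange(0,1.91,.1): print(round(p,1),(np.array(pin(p))*1000).round(0))
E
```

```text
t 4.2 tcp winder mm [-24.4 -95.8 173.2] tilt [ 0.001 -0.    -1.   ] yaw err deg -0.23 F [ 0.46  0.49 -0.38] grip 0.0003
0.0 [-59. -88. 188.]
0.1 [-63. -88. 192.]
0.2 [-67. -88. 195.]
0.3 [-72. -88. 198.]
0.4 [-77. -88. 200.]
0.5 [-82. -88. 202.]
0.6 [-87. -88. 204.]
0.7 [-93. -88. 205.]
0.8 [-98. -88. 205.]
0.9 [-104.  -88.  205.]
1.0 [-109.  -88.  204.]
1.1 [-115.  -88.  203.]
1.2 [-120.  -88.  201.]
1.3 [-125.  -88.  199.]
1.4 [-130.  -88.  196.]
1.5 [-134.  -88.  192.]
1.6 [-138.  -88.  189.]
1.7 [-142.  -88.  185.]
1.8 [-145.  -88.  180.]
1.9 [-148.  -88.  176.]
```

View pics/scene_b.png

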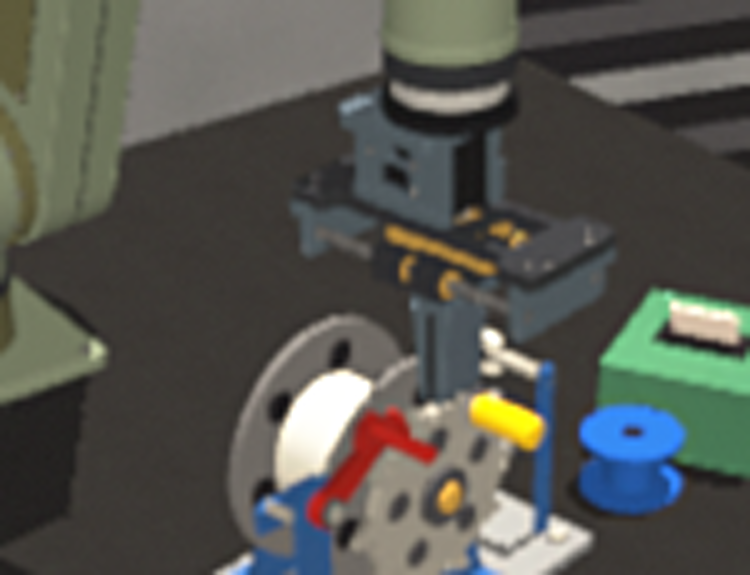

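```bash
python3 - <<'E'
from h import *
v=np.load("pose.npy");o=monitor.get_obs();R=o["ee_rot"]
I=read_camera("scene");x0,y0=245,100
Z=cv2.resize(I[y0:y0+115,x0:x0+150],None,fx=5,fy=5,interpolation=cv2.INTER_CUBIC)
def d(X,col):
    for u in proj("scene",X): cv2.circle(Z,tuple(int(k) for k in ((u-[x0,y0])*5+2)),3,col,-1)
d([o["eef_pos"]+R@np.array([a,b,0]) for a in(-.016,.016) for b in(-.0135,.0135)],(0,255,0))
d(o["eef_pos"],(255,0,255))
d(W(v[:3],[[0,-.066,.112],pin(0,-.111),pin(0,-.066),peg(0,-.116)]),(255,255,0))
cv2.imwrite("pics/chk.png",Z)
E
```

```text
(no output)
```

View pics/chk.png

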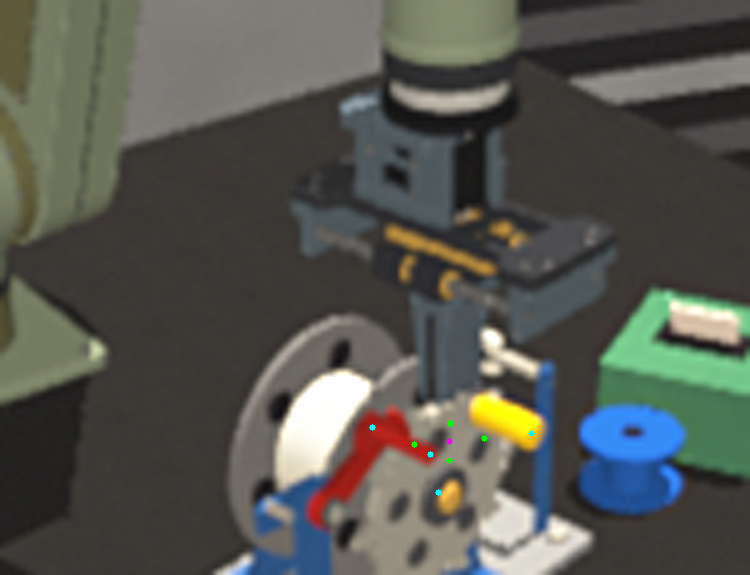

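```bash
python3 - <<'E'
from h import *
x0,y0=245,100
R=np.array([[-.215,.977,0],[.977,.215,0],[0,0,-1]]);t=np.array([.5775,.0903,.3001])
print((proj("scene",[t+R@np.array([a,b,0]) for a in(-.016,.016) for b in(-.0135,.0135)])-[x0,y0])*5+2)
I=read_camera("scene")
Z=cv2.resize(I[165:205,290:360],None,fx=11,fy=11,interpolation=cv2.INTER_NEAREST);cv2.imwrite("pics/z2.png",Z)
E
```

```text
[[427.40793241 250.08744932]
 [463.95198163 264.59730636]
 [464.18641831 230.42287767]
 [500.60567693 244.4691576 ]]
```

View pics/z2.png

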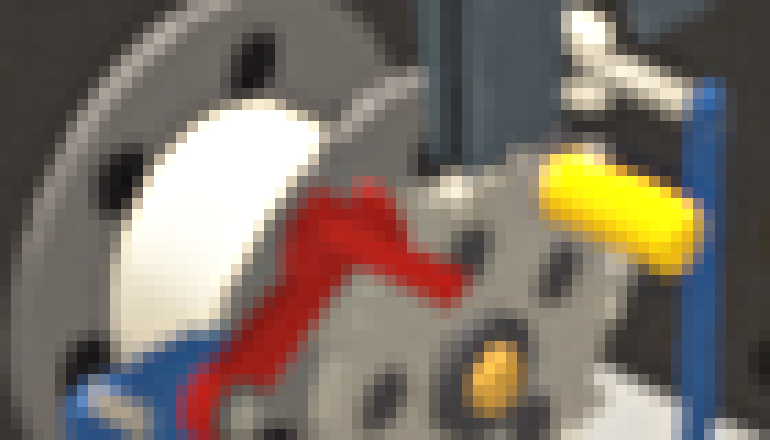

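```bash
python3 - <<'E'
from h import *
# start pose: open fingers at +-45.6 inner
R=np.array([[.8935,.4491,0],[.4491,-.8935,0],[0,0,-1]]);t=np.array([.2583,-.5138,.1787])
I=cv2.imread("pics/scene0.png");x0,y0=30,120
Z=cv2.resize(I[y0:y0+110,x0:x0+130],None,fx=6,fy=5.4) if 0 else cv2.resize(I[y0:y0+110,x0:x0+130],None,fx=5,fy=5,interpolation=cv2.INTER_CUBIC)
X=[t+R@np.array([a,b,z]) for a in(-.016,.016) for b in(-.0591,-.0456,.0456,.0591) for z in (0,-.079)]
for i,u in enumerate(proj("scene",X)): cv2.circle(Z,tuple(int(k) for k in ((u-[x0,y0])*5+2)),2,(0,255,0) if i%2==0 else (0,0,255),-1)
cv2.imwrite("pics/chk0.png",Z)
R=np.array([[-.215,.977,0],[.977,.215,0],[0,0,-1]]);t=np.array([.5775,.0903,.3001])
for c,(x0,y0) in {"scene":(245,100),"top":(225,150)}.items():
    Z=cv2.imread(f"pics/{c}_a.png")
    X=[t+R@np.array([a,b,z]) for a in(-.016,.016) for b in(-.0135,.0135) for z in (0,-.079)]
    for i,u in enumerate(proj(c,X)): cv2.circle(Z,tuple(int(k) for k in ((u-[x0,y0])*5+2)),3,(0,255,0) if i%2==0 else (0,0,255),-1)
    cv2.imwrite(f"pics/chk_{c}.png",Z)
E
```

```text
(no output)
```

View pics/chk0.png

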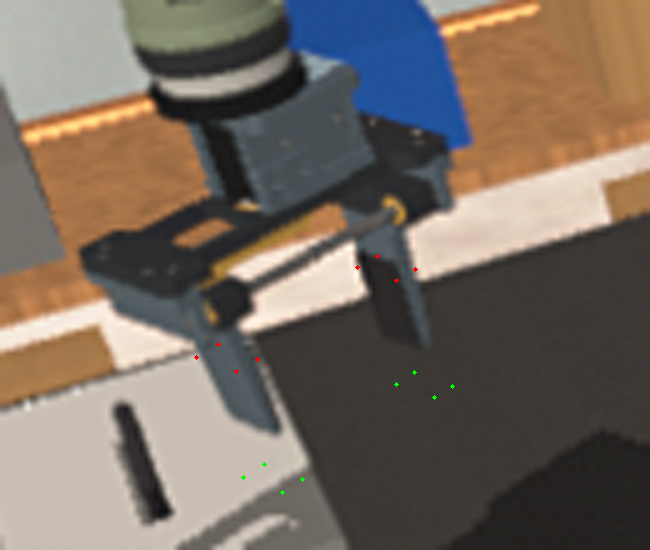

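View pics/chk_scene.png

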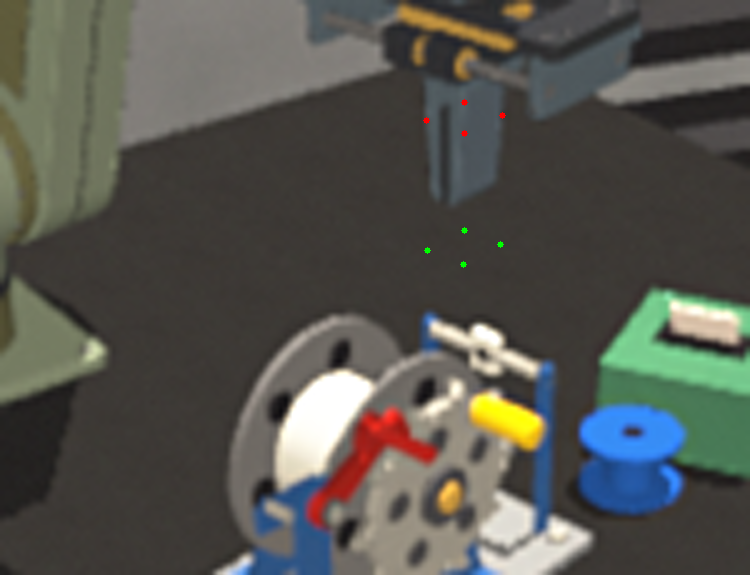

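View pics/chk_top.png

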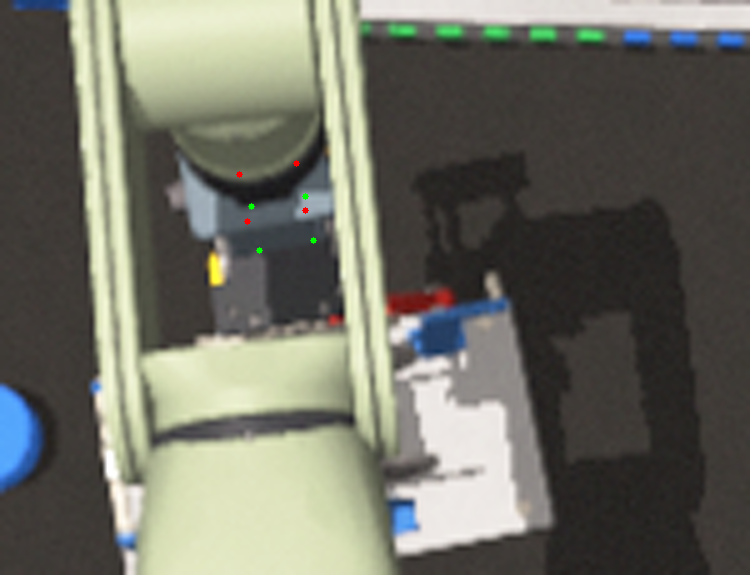

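```bash
python3 - <<'E'
from h import *
R=np.array([[.8935,.4491,0],[.4491,-.8935,0],[0,0,-1]]);t=np.array([.2583,-.5138,.1787])
I=cv2.imread("pics/top0.png");x0,y0=430,250
Z=cv2.resize(I[y0:y0+110,x0:x0+150],None,fx=5,fy=5,interpolation=cv2.INTER_CUBIC)
X=[t+R@np.array([a,b,z]) for a in(-.016,.016) for b in(-.0591,-.0456,.0456,.0591) for z in (0,-.079)]
for i,u in enumerate(proj("top",X)): cv2.circle(Z,tuple(int(k) for k in ((u-[x0,y0])*5+2)),2,(0,255,0) if i%2==0 else (0,0,255),-1)
cv2.imwrite("pics/chk0t.png",Z)
I=cv2.imread("pics/scene0.png");x0,y0=190,110
Z=cv2.resize(I[y0:y0+90,x0:x0+90],None,fx=6,fy=6,interpolation=cv2.INTER_CUBIC)
for u in proj("scene",[[.1*np.cos(a),.1*np.sin(a),0] for a in np.linspace(0,6.3,40)]+[[0,0,0]]): cv2.circle(Z,tuple(int(k) for k in ((u-[x0,y0])*6+2)),2,(0,255,0),-1)
cv2.imwrite("pics/base.png",Z)
E
```

```text
(no output)
```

View pics/chk0t.png

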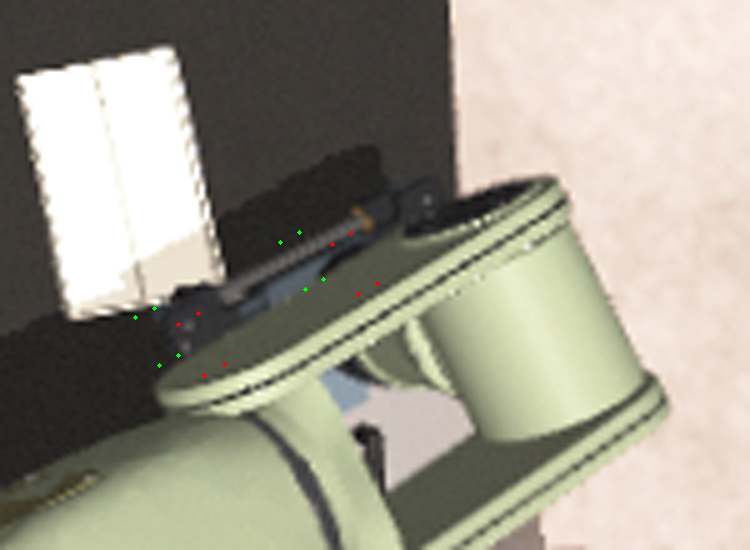

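View pics/base.png

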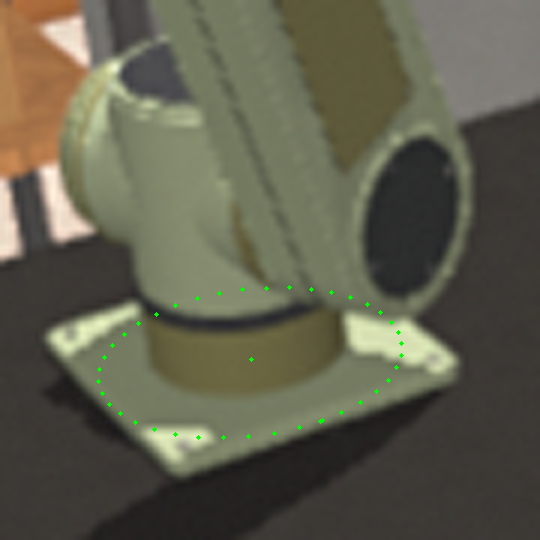

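```bash
python3 - <<'E'
from h import *
R=np.array([[-.215,.977,0],[.977,.215,0],[0,0,-1]]);t=np.array([.5775,.0903,.3001])
for z in (.08,.1,.13,.16): print(z,((proj("top",[t+R@np.array([a,-.089,-z]) for a in(-.038,.038)])-[225,150])*5+2).round())
for s in ([0,0,0],[0,0,.026],[-.032,.022,0]): print(s,((proj("scene",[t+s+R@np.array(a) for a in([-.016,.0135,0],[-.016,-.0135,0],[.016,.0135,0],[-.038,.089,-.1],[.038,.089,-.1],[-.038,-.089,-.1])])-[245,100])*5+2).round().tolist())
print(robot, [a for a in dir(robot) if a[0]!='_'])
E
```

```text
0.08 [[370. 337.]
 [231. 363.]]
0.1 [[369. 331.]
 [228. 357.]]
0.13 [[367. 321.]
 [222. 348.]]
0.16 [[365. 311.]
 [216. 339.]]
[0, 0, 0] [[464.0, 265.0], [427.0, 250.0], [501.0, 244.0], [550.0, 150.0], [640.0, 103.0], [297.0, 62.0]]
[0, 0, 0.026] [[464.0, 223.0], [427.0, 208.0], [501.0, 203.0], [552.0, 102.0], [643.0, 57.0], [296.0, 17.0]]
[-0.032, 0.022, 0] [[461.0, 233.0], [425.0, 219.0], [496.0, 214.0], [544.0, 118.0], [632.0, 74.0], [298.0, 35.0]]
<Robot object at 0x7fa02fd03230> ['PlanningError', 'grasp_offset']
```

The picture puts the shut fingertips about 11 px higher than the reported TCP projects, at the start pose too. That would be roughly 35 mm in height. Before touching the pin I'll settle this with a gentle probe of the bare bench beside the winder.

Request:
apply_moves(rows="0 30 0 0 0 0 0; 0 65 0 0 0 0 0; -15 95 0 0 0 0 0; -50 95 30 0 0 0 0; -76 95 70 0 0 0 0; -76 95 105 0 0 0 0; -76 95 130 0 0 0 0; -76 95 145 0 0 0 0; -76 95 150 0 0 0 0; -76 95 150 0 0 0 0")

```text
time_s: 5.35
eef_pos: [0.6855, 0.0275, 0.0228]
ee_rot: [[-0.213, 0.977, 0.0], [0.977, 0.213, 0.0], [0.0, 0.0, -1.0]]
contact_force: [-0.6, 0.1, 0.6]
grip_width: 0.0002
```

```bash
python3 go.py ; cat > snap.py <<'E'
import sys
from h import *
n,c,x0,y0,w,h,k=sys.argv[1],sys.argv[2],*map(int,sys.argv[3:8])
v=np.load("pose.npy");I=read_camera(c)
Z=cv2.resize(I[y0:y0+h,x0:x0+w],None,fx=k,fy=k,interpolation=cv2.INTER_CUBIC)
o=monitor.get_obs();R=o["ee_rot"]
for u in proj(c,[o["eef_pos"]+R@np.array([a,b,0]) for a in(-.016,.016) for b in(-.0135,.0135)]): cv2.circle(Z,tuple(int(q) for q in ((u-[x0,y0])*k+2)),2,(0,255,0),-1)
cv2.imwrite(f"pics/{n}.png",Z)
E
python3 snap.py p1 scene 245 140 130 110 6
```

```text
t 5.35 tcp winder mm [-100.2 -190.5   22.8] tilt [ 0.  0. -1.] yaw err deg -0.22 F [-0.64  0.1   0.61] grip 0.0002
```

View pics/p1.png

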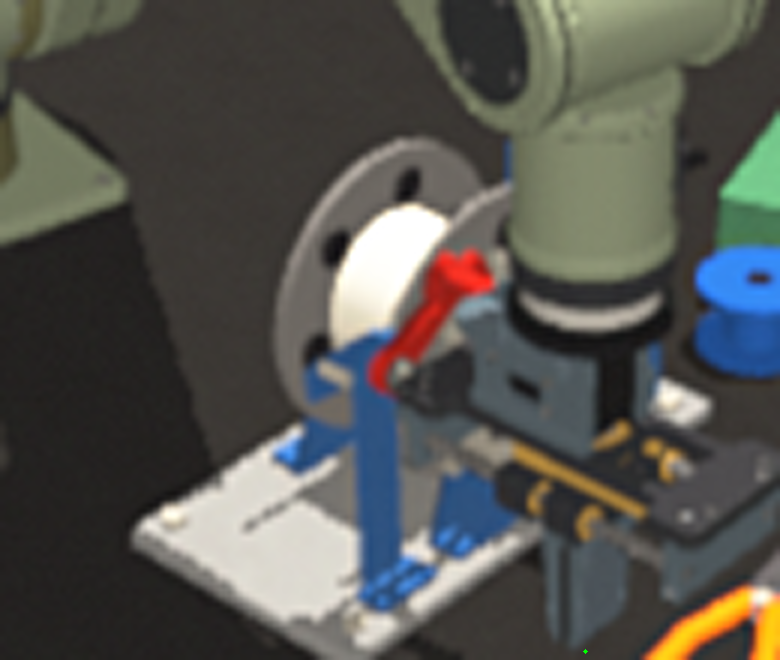

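Request:
apply_moves(rows="0 6 2 0 0 0 0; 0 12 4 0 0 0 0; 0 18 6 0 0 0 0; 0 20 8 0 0 0 0; 0 20 10 0 0 0 0; 0 20 12 0 0 0 0; 0 20 14 0 0 0 0; 0 20 16 0 0 0 0; 0 20 18 0 0 0 0; 0 20 18 0 0 0 0")

```text
time_s: 6.4
eef_pos: [0.7045, 0.0312, 0.0043]
ee_rot: [[-0.213, 0.977, -0.001], [0.977, 0.213, -0.0], [0.0, -0.001, -1.0]]
contact_force: [-0.8, 0.4, -0.4]
grip_width: 0.0004
```

```bash
python3 go.py ; python3 snap.py p2 scene 265 180 120 100 6
```

```text
t 6.4 tcp winder mm [-100.7 -209.9    4.3] tilt [-0.001 -0.    -1.   ] yaw err deg -0.23 F [-0.77  0.39 -0.41] grip 0.0004
```

View pics/p2.png

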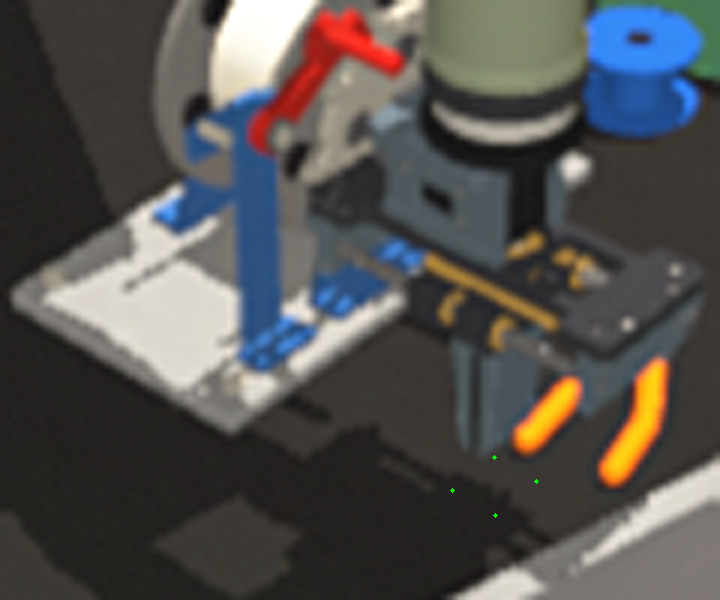

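```bash
python3 - <<'E'
from h import *
from go import wf
def ray(c,u,z):
    return least_squares(lambda p:proj(c,[p[0],p[1],z])[0]-u,[.6,0.1]).x
for u in ((351.7,253),(367.5,259),(362,243),(376,240),(265+480/6,180+450/6)):
    X=ray("scene",np.array(u),.007);print(u,X.round(3),(wf([*X,.007])*1000).round())
for z in (0,.02,.04,.06):
    X=ray("scene",np.array((345,255.)),z);print(z,X.round(3),(wf([*X,z])*1000).round())
E
```

```text
(351.7, 253) [0.688 0.062] [ -67. -201.    7.]
(367.5, 259) [0.737 0.082] [ -58. -252.    7.]
(362, 243) [0.67  0.117] [ -10. -195.    7.]
(376, 240) [0.685 0.161] [  30. -219.    7.]
(345.0, 255.0) [0.683 0.04 ] [ -88. -191.    7.]
0 [0.677 0.045] [ -81. -186.    0.]
0.02 [0.695 0.031] [ -99. -201.   20.]
0.04 [0.713 0.016] [-117. -215.   40.]
0.06 [0.731 0.002] [-135. -229.   60.]
```

```bash
python3 - <<'E'
from h import *
I=read_camera("scene");cv2.imwrite("pics/z3.png",cv2.resize(I[225:275,325:385],None,fx=12,fy=12,interpolation=cv2.INTER_NEAREST))
I=read_camera("top");cv2.imwrite("pics/z4.png",cv2.resize(I[130:230,230:350],None,fx=6,fy=6,interpolation=cv2.INTER_NEAREST))
E
```

```text
(no output)
```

View pics/z3.png

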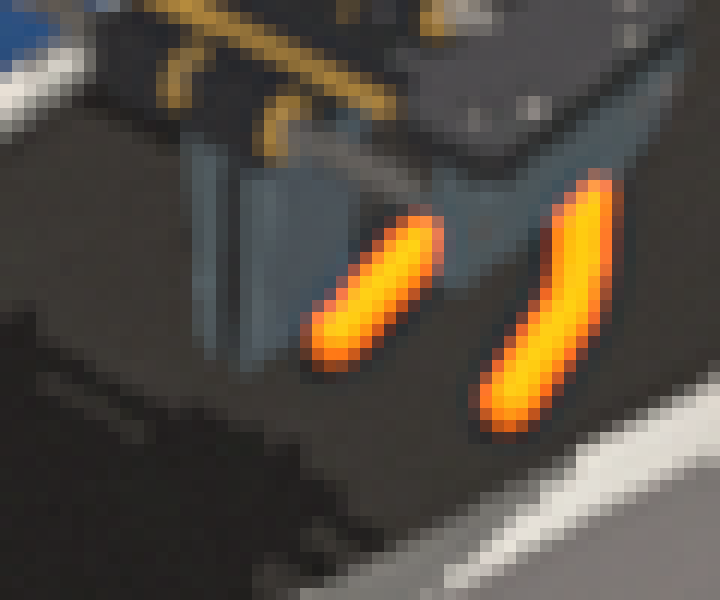

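View pics/z4.png

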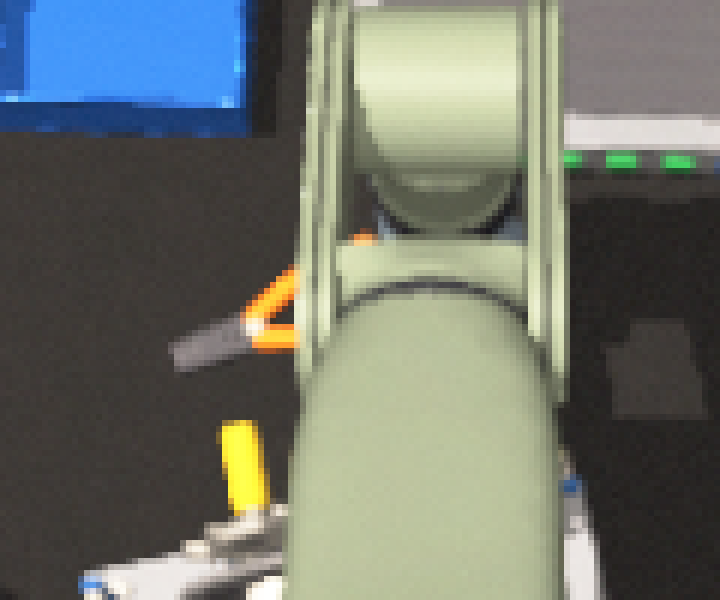

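Request:
apply_moves(rows="-3 0 1 0 0 0 0; -6 0 2 0 0 0 0; -8 0 3 0 0 0 0; -8 0 3.5 0 0 0 0; -8 0 4 0 0 0 0; -8 0 4.5 0 0 0 0; -8 0 5 0 0 0 0; -8 0 5.5 0 0 0 0; -8 0 5.5 0 0 0 0; -8 0 5.5 0 0 0 0")

```text
time_s: 7.55
eef_pos: [0.7065, 0.0235, -0.0008]
ee_rot: [[-0.213, 0.977, 0.0], [0.977, 0.213, -0.0], [-0.0, 0.0, -1.0]]
contact_force: [-0.8, -0.2, -0.6]
grip_width: 0.0003
```

```bash
python3 go.py
```

```text
t 7.55 tcp winder mm [-108.7 -210.2   -0.8] tilt [ 0. -0. -1.] yaw err deg -0.22 F [-0.78 -0.22 -0.58] grip 0.0003
```

Request:
apply_moves(rows="0 0 0.5 0 0 0 0; 0 0 1 0 0 0 0; 0 0 1.5 0 0 0 0; 0 0 2 0 0 0 0; 0 0 2.5 0 0 0 0; 0 0 3 0 0 0 0; 0 0 3.5 0 0 0 0; 0 0 4 0 0 0 0; 0 0 4 0 0 0 0; 0 0 4 0 0 0 0")

```text
time_s: 8.55
eef_pos: [0.7066, 0.0234, -0.0049]
ee_rot: [[-0.213, 0.977, 0.0], [0.977, 0.213, -0.0], [-0.0, 0.0, -1.0]]
contact_force: [-0.2, -0.7, -0.2]
grip_width: 0.0004
```

```bash
python3 go.py;python3 snap.py p3 scene 265 180 120 100 6
```

```text
t 8.55 tcp winder mm [-108.7 -210.2   -4.9] tilt [ 0. -0. -1.] yaw err deg -0.23 F [-0.18 -0.68 -0.16] grip 0.0004
```

View pics/p3.png

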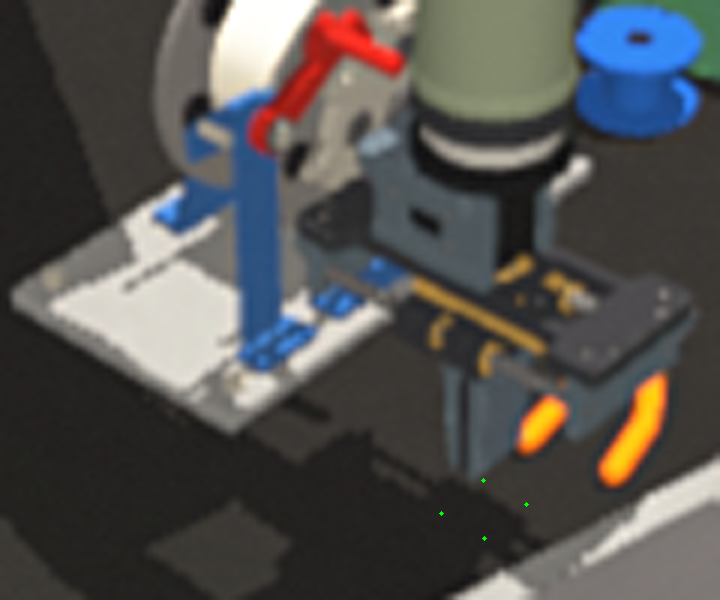

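Request:
apply_moves(rows="0 0 2 0 0 0 0; 0 0 4 0 0 0 0; 0 0 6 0 0 0 0; 0 0 8 0 0 0 0; 0 0 10 0 0 0 0; 0 0 12 0 0 0 0; 0 0 13 0 0 0 0; 0 0 14 0 0 0 0; 0 0 15 0 0 0 0; 0 0 15 0 0 0 0")

```text
time_s: 9.6
eef_pos: [0.7065, 0.0234, -0.02]
ee_rot: [[-0.213, 0.977, -0.0], [0.977, 0.213, -0.0], [-0.0, -0.0, -1.0]]
contact_force: [0.1, -0.4, 0.3]
grip_width: 0.0007
```

```bash
python3 go.py;python3 snap.py p4 scene 265 180 120 100 6
```

```text
t 9.6 tcp winder mm [-108.7 -210.1  -20. ] tilt [-0. -0. -1.] yaw err deg -0.23 F [ 0.06 -0.42  0.35] grip 0.0007
```

View pics/p4.png

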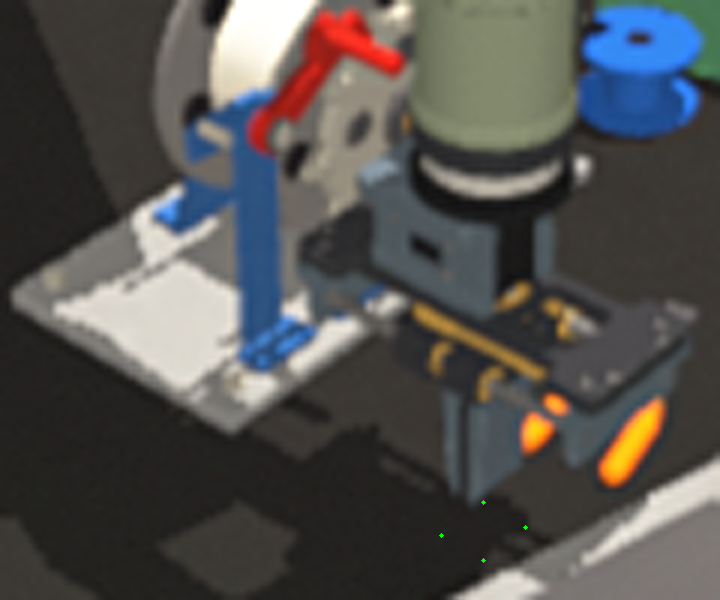

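Request:
apply_moves(rows="0 0 1 0 0 0 0; 0 0 2 0 0 0 0; 0 0 3 0 0 0 0; 0 0 4 0 0 0 0; 0 0 4.5 0 0 0 0; 0 0 5 0 0 0 0; 0 0 5.5 0 0 0 0; 0 0 6 0 0 0 0; 0 0 6.5 0 0 0 0; 0 0 7 0 0 0 0")

```text
time_s: 10.65
eef_pos: [0.7066, 0.0234, -0.0269]
ee_rot: [[-0.213, 0.977, 0.0], [0.977, 0.213, -0.0], [-0.0, 0.0, -1.0]]
contact_force: [-0.1, -0.5, -0.5]
grip_width: 0.0005
```

Request:
apply_moves(rows="0 0 0.5 0 0 0 0; 0 0 1 0 0 0 0; 0 0 1.5 0 0 0 0; 0 0 2 0 0 0 0; 0 0 2.5 0 0 0 0; 0 0 3 0 0 0 0; 0 0 3.5 0 0 0 0; 0 0 4 0 0 0 0; 0 0 4.5 0 0 0 0; 0 0 5 0 0 0 0")

```text
time_s: 11.65
eef_pos: [0.7065, 0.0234, -0.0319]
ee_rot: [[-0.213, 0.977, 0.0], [0.977, 0.213, -0.0], [-0.0, 0.0, -1.0]]
contact_force: [0.1, 0.1, 0.2]
grip_width: 0.0004
```

```bash
python3 go.py;python3 snap.py p5 scene 265 180 120 100 6
```

```text
t 11.65 tcp winder mm [-108.7 -210.1  -31.9] tilt [ 0. -0. -1.] yaw err deg -0.23 F [0.15 0.11 0.17] grip 0.0004
```

View pics/p5.png

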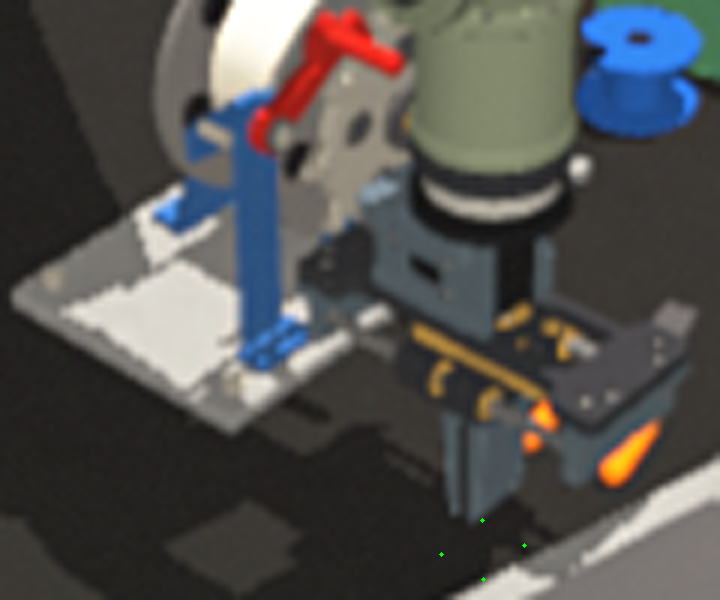

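The probe settles it: the tip is still free at a reported z of -32 mm, so it sits about 33–40 mm above the reported TCP, as the picture suggested. Position in x and y agrees with the picture. I'll use tip z ≈ TCP z + 36 mm.

Request:
apply_moves(rows="0 0 -40 0 0 0 0; 0 0 -88 0 0 0 0; 0 0 -136 0 0 0 0; 0 0 -184 0 0 0 0; 10 -12 -225 0 0 0 0; 36 -45 -235 0 0 0 0; 62 -80 -235 0 0 0 0; 80 -105 -235 0 0 0 0; 86 -114 -235 0 0 0 0; 86 -114 -220 0 0 0 0")

```text
time_s: 12.7
eef_pos: [0.5773, 0.0838, 0.1907]
ee_rot: [[-0.215, 0.977, 0.006], [0.977, 0.215, 0.001], [-0.001, 0.006, -1.0]]
contact_force: [0.8, -0.1, 1.2]
grip_width: 0.0006
```

```bash
python3 go.py -22 -97 135
```

```text
t 12.7 tcp winder mm [-21.7 -97.1 190.7] tilt [ 0.006  0.001 -1.   ] yaw err deg -0.15 F [ 0.79 -0.08  1.22] grip 0.0006
shift tool mm [-0.3 -0.4 55.7]
rot [ 0.0056  0.0007 -0.0027]
```

Request:
apply_moves(rows="0 0 10 0 0 0 0; 0 0 20 0 0 0 0; 0 0 30 0 0 0 0; 0 0 38 0 0 0 0; 0 0 44 0 0 0 0; 0 0 49 0 0 0 0; 0 0 52 0 0 0 0; -5 0 52 0 0 0 0; -10 0 52 0 0 0 0; -10 0 52 0 0 0 0")

```text
time_s: 13.7
eef_pos: [0.5794, 0.0726, 0.1366]
ee_rot: [[-0.213, 0.977, 0.001], [0.977, 0.213, -0.0], [-0.0, 0.001, -1.0]]
contact_force: [0.8, 0.6, -0.6]
grip_width: 0.0006
```

```bash
python3 go.py;python3 snap.py p6 scene 255 120 130 110 6
```

```text
t 13.7 tcp winder mm [-33.1 -96.7 136.6] tilt [ 0.001 -0.    -1.   ] yaw err deg -0.27 F [ 0.84  0.65 -0.6 ] grip 0.0006
```

View pics/p6.png

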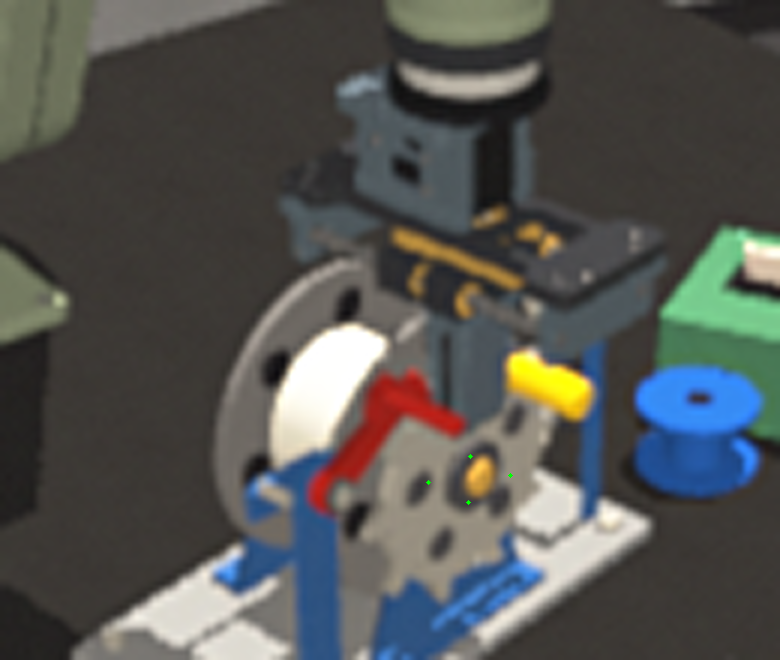

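Request:
apply_moves(rows="-1 0 5 0 0 0 0; -4 0 4 0 0 0 0; -8 0 1 0 0 0 0; -12 0 -2 0 0 0 0; -17 0 -5 0 0 0 0; -22 0 -7 0 0 0 0; -27 0 -9 0 0 0 0; -32 0 -11 0 0 0 0; -37 0 -12 0 0 0 0; -42 0 -12 0 0 0 0")

```text
time_s: 14.75
eef_pos: [0.5881, 0.0318, 0.1482]
ee_rot: [[-0.213, 0.977, 0.0], [0.977, 0.213, -0.0], [-0.0, 0.0, -1.0]]
contact_force: [0.2, -0.2, 0.5]
grip_width: 0.0005
```

```bash
python3 go.py;python3 snap.py p7 scene 255 120 130 110 6
```

```text
t 14.75 tcp winder mm [-74.9 -96.3 148.2] tilt [ 0. -0. -1.] yaw err deg -0.23 F [ 0.22 -0.16  0.54] grip 0.0005
```

View pics/p7.png

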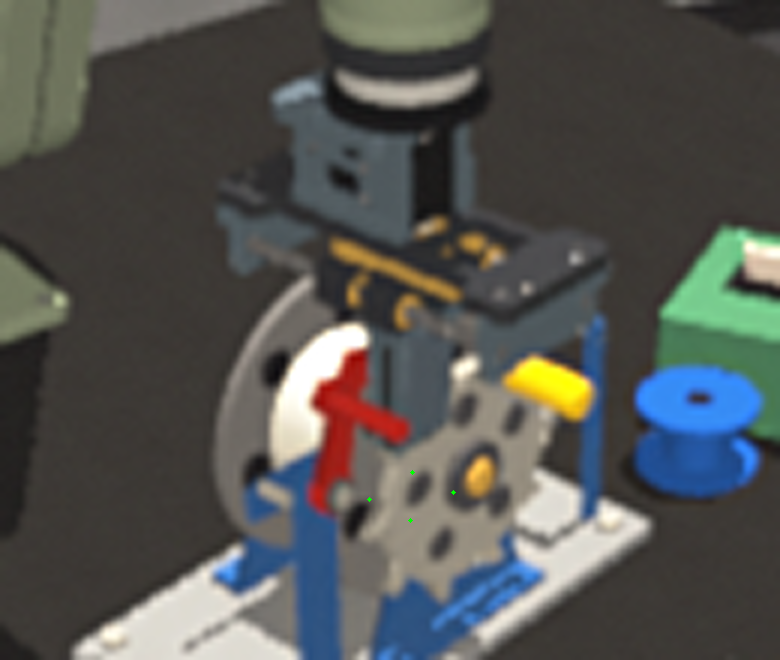

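Request:
apply_moves(rows="-5 0 0 0 0 0 0; -10 0 0 0 0 0 0; -15 0 1 0 0 0 0; -20 0 3 0 0 0 0; -25 0 5 0 0 0 0; -30 0 7 0 0 0 0; -35 0 9 0 0 0 0; -40 0 11 0 0 0 0; -42 0 13 0 0 0 0; -36 0 8 0 0 0 0")

```text
time_s: 15.8
eef_pos: [0.595, -0.0034, 0.1392]
ee_rot: [[-0.212, 0.977, -0.002], [0.977, 0.212, -0.0], [0.0, -0.002, -1.0]]
contact_force: [-0.3, -1.5, -0.6]
grip_width: 0.0005
```

```bash
python3 go.py;python3 snap.py p8 scene 255 120 130 110 6
```

```text
t 15.8 tcp winder mm [-110.7  -95.4  139.2] tilt [-0.002 -0.    -1.   ] yaw err deg -0.3 F [-0.33 -1.54 -0.58] grip 0.0005
```

View pics/p8.png

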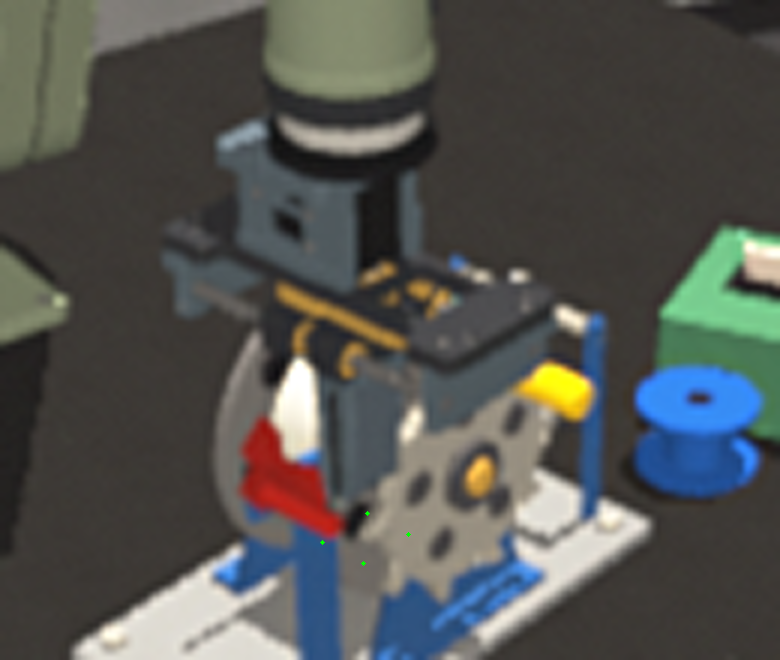

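Request:
apply_moves(rows="5 -1 -25 0 0 0 0; 10 -1 -50 0 0 0 0; 40 -1 -60 0 0 0 0; 80 -1 -60 0 0 0 0; 120 -1 -60 0 0 0 0; 155 -1 -60 0 0 0 0; 178 -1 -60 0 0 0 0; 182 -1 -55 0 0 0 0; 182 -1 -40 0 0 0 0; 182 -1 -22 0 0 0 0")

```text
time_s: 16.85
eef_pos: [0.5563, 0.1748, 0.1625]
ee_rot: [[-0.214, 0.977, 0.002], [0.977, 0.214, 0.0], [-0.0, 0.002, -1.0]]
contact_force: [-0.4, 0.3, 0.4]
grip_width: 0.0003
```

```bash
python3 go.py 70 -97 113;python3 snap.py p9 scene 255 120 130 110 6; python3 - <<'E'
from h import *
I=read_camera("top");cv2.imwrite("pics/t9.png",cv2.resize(I[160:270,225:355],None,fx=6,fy=6,interpolation=cv2.INTER_CUBIC))
E
```

```text
t 16.85 tcp winder mm [ 71.7 -96.4 162.5] tilt [ 0.002  0.    -1.   ] yaw err deg -0.18 F [-0.45  0.27  0.42] grip 0.0003
shift tool mm [-1.7  0.5 49.5]
rot [ 0.0022  0.0005 -0.0032]
```

View pics/p9.png

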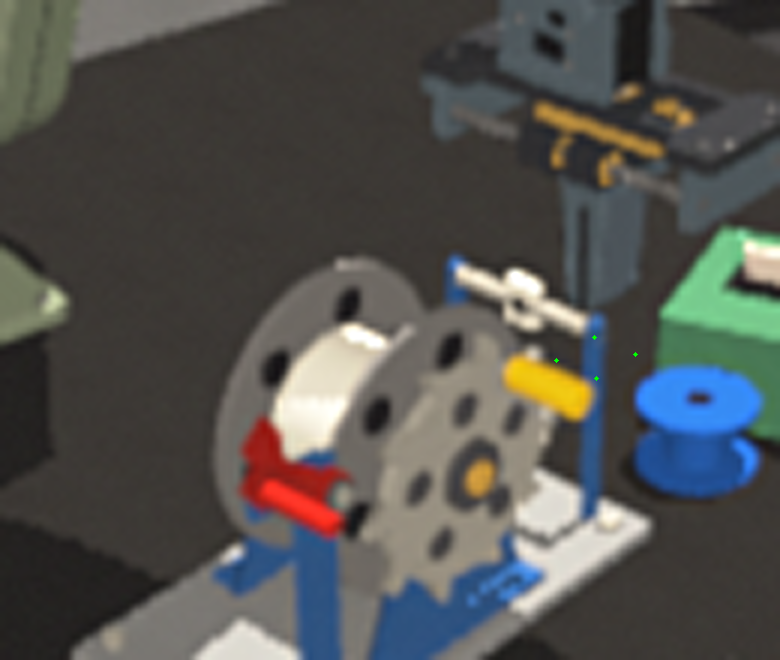

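View pics/t9.png

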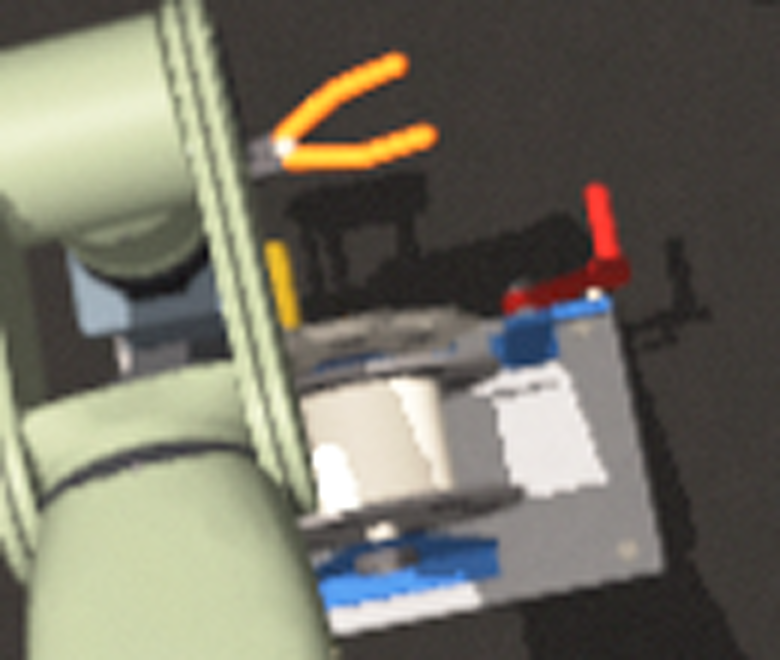

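Request:
apply_moves(rows="0 0 12 0 0 0 0; -1 0 24 0 0 0 0; -1 0 34 0 0 0 0; -1 0 42 0 0 0 0; -1 0 47 0 0 0 0; -3 0 49 0 0 0 0; -6 0 49 0 0 0 0; -9 0 49 0 0 0 0; -12 0 49 0 0 0 0; -12 0 49 0 0 0 0")

```text
time_s: 17.95
eef_pos: [0.5587, 0.1629, 0.1136]
ee_rot: [[-0.213, 0.977, 0.001], [0.977, 0.213, 0.001], [0.0, 0.001, -1.0]]
contact_force: [-0.6, 1.0, 0.4]
grip_width: -0.0001
```

```bash
python3 go.py ;python3 snap.py q1 scene 255 120 130 110 6
```

```text
t 17.95 tcp winder mm [ 59.5 -96.2 113.6] tilt [ 0.001  0.001 -1.   ] yaw err deg -0.26 F [-0.64  1.01  0.45] grip -0.0001
```

View pics/q1.png

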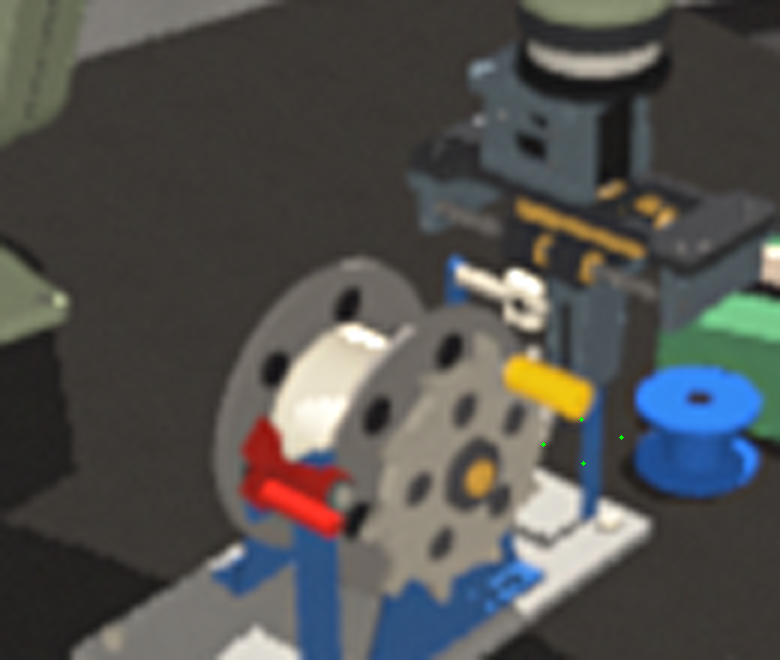

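Request:
apply_moves(rows="-3 0 0 0 0 0 0; -6 0 -1 0 0 0 0; -9 0 -2 0 0 0 0; -12 0 -3 0 0 0 0; -15 0 -4 0 0 0 0; -18 0 -5 0 0 0 0; -21 0 -6 0 0 0 0; -24 0 -6 0 0 0 0; -26 0 -7 0 0 0 0; -28 0 -7 0 0 0 0")

```text
time_s: 19.0
eef_pos: [0.5643, 0.1352, 0.1199]
ee_rot: [[-0.213, 0.977, -0.0], [0.977, 0.213, -0.0], [-0.0, -0.0, -1.0]]
contact_force: [1.1, 3.0, 2.7]
grip_width: 0.0005
```

```bash
python3 go.py ;python3 snap.py q2 scene 255 120 130 110 6
```

```text
t 19.0 tcp winder mm [ 31.3 -95.6 119.9] tilt [-0. -0. -1.] yaw err deg -0.24 F [1.14 2.97 2.72] grip 0.0005
```

View pics/q2.png

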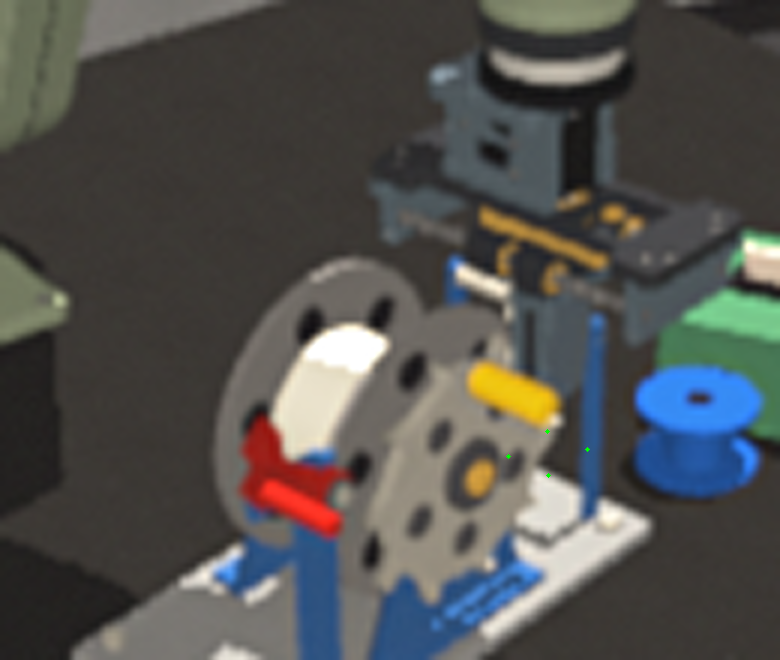

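```bash
cat > pegq.py <<'E'
from h import *
v=np.load("pose.npy")
def cen(I):
    hsv=cv2.cvtColor(I,cv2.COLOR_BGR2HSV);m=cv2.inRange(hsv,(22,140,120),(35,255,255));m[:165]=0;m[205:]=0;m[:,:300]=0;m[:,360:]=0
    ys,xs=np.where(m);return np.array([xs.mean(),ys.mean()]),len(xs)
def surf(q):
    P=[]
    for y in np.linspace(-.07,-.116,15):
        c=np.array(peg(q,y))
        for a in np.linspace(0,6.28,24,endpoint=False): P.append(c+[.01*np.cos(a),0,.01*np.sin(a)])
    h=cv2.convexHull(proj("scene",W(v[:3],P)).astype(np.float32));M=cv2.moments(h);return np.array([M["m10"]/M["m00"],M["m01"]/M["m00"]]),M["m00"]
for n,I in (("start",cv2.imread("pics/scene0.png")),("now",read_camera("scene"))):
    c,k=cen(I);r=least_squares(lambda q:surf(q[0])[0]-c,[.2]);print(n,c.round(2),k,"q",r.x.round(3),"res",r.fun.round(2),"area",round(surf(r.x[0])[1]))
E
python3 pegq.py
```

```text
start [345.85 183.48] 84 q [0.2] res [-2.84  0.24] area 101
now [340.29 185.22] 77 q [0.2] res [ 2.72 -1.5 ] area 101
```

```bash
sed -i 's/r=least_squares(lambda q:surf(q\[0\])\[0\]-c,\[.2\])/g=np.arange(-.4,1,.01);e=[np.linalg.norm(surf(q)[0]-c) for q in g];b=g[int(np.argmin(e))]/; s/"q",.*$/"q",round(b,3),"res",(surf(b)[0]-c).round(2))/' pegq.py; python3 pegq.py
```

```text
start [345.85 183.48] 84 q -0.06 res [-0.05  0.31]
now [340.31 185.19] 78 q 0.45 res [-0.28 -0.4 ]
```

The picture gives q≈0.45 and the contact geometry 0.43; the start reads -0.06, which is in range. Pushing 3.5 mm more, then backing off.

Request:
apply_moves(rows="-1 0 0 0 0 0 0; -2 0 0 0 0 0 0; -3 0 0 0 0 0 0; -3.5 0 0 0 0 0 0; -3.5 0 0 0 0 0 0; -3.5 0 0 0 0 0 0; 0 0 0 0 0 0 0; 6 0 0 0 0 0 0; 14 0 0 0 0 0 0; 20 0 -5 0 0 0 0")

```text
time_s: 20.15
eef_pos: [0.5593, 0.1557, 0.1245]
ee_rot: [[-0.214, 0.977, -0.002], [0.977, 0.214, -0.001], [-0.0, -0.002, -1.0]]
contact_force: [-0.7, -0.9, -0.1]
grip_width: 0.0003
```

```bash
python3 go.py;python3 pegq.py
```

```text
t 20.15 tcp winder mm [ 52.4 -95.2 124.5] tilt [-0.002 -0.001 -1.   ] yaw err deg -0.2 F [-0.69 -0.86 -0.08] grip 0.0003
start [345.85 183.48] 84 q -0.06 res [-0.05  0.31]
now [339.47 185.56] 79 q 0.51 res [-0.18 -0.35]
```

Request:
apply_moves(rows="0 0 -30 0 0 0 0; -5 0 -60 0 0 0 0; -40 0 -72 0 0 0 0; -80 0 -72 0 0 0 0; -122 0 -72 0 0 0 0; -164 0 -72 0 0 0 0; -205 0 -72 0 0 0 0; -230 0 -72 0 0 0 0; -238 0 -65 0 0 0 0; -238 0 -50 0 0 0 0")

```text
time_s: 21.2
eef_pos: [0.6118, -0.0781, 0.1758]
ee_rot: [[-0.212, 0.977, 0.003], [0.977, 0.212, -0.0], [-0.001, 0.003, -1.0]]
contact_force: [-1.2, 0.4, -0.2]
grip_width: 0.0003
```

```bash
python3 go.py -184 -96 124
```

```text
t 21.2 tcp winder mm [-187.3  -95.6  175.8] tilt [ 0.003 -0.    -1.   ] yaw err deg -0.32 F [-1.16  0.4  -0.17] grip 0.0003
shift tool mm [ 3.3  0.2 51.8]
rot [ 0.0027  0.0009 -0.0055]
```

Request:
apply_moves(rows="0 0 12 0 0 0 0; 0 0 24 0 0 0 0; 0 0 34 0 0 0 0; 0 0 42 0 0 0 0; 0 0 47 0 0 0 0; 0 0 50 0 0 0 0; 0 0 52 0 0 0 0; 3 0 53 0 0 0 0; 6 0 53 0 0 0 0; 8 0 53 0 0 0 0")

```text
time_s: 22.2
eef_pos: [0.6092, -0.0692, 0.1225]
ee_rot: [[-0.213, 0.977, 0.001], [0.977, 0.213, -0.0], [-0.0, 0.001, -1.0]]
contact_force: [0.2, -0.7, 0.1]
grip_width: 0.0006
```

```bash
python3 go.py;python3 snap.py r1 scene 255 120 130 110 6
```

```text
t 22.2 tcp winder mm [-178.   -95.1  122.5] tilt [ 0.001 -0.    -1.   ] yaw err deg -0.22 F [ 0.21 -0.67  0.12] grip 0.0006
```

View pics/r1.png

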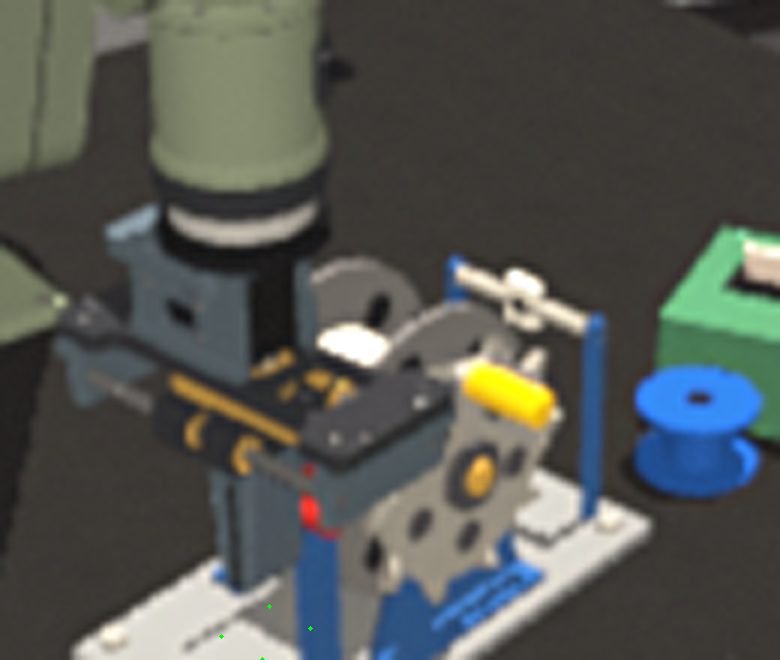

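Request:
apply_moves(rows="4 0 0 0 0 0 0; 8 0 -1 0 0 0 0; 11 0 -5 0 0 0 0; 14 0 -9 0 0 0 0; 18 0 -13 0 0 0 0; 22 0 -17 0 0 0 0; 26 0 -20 0 0 0 0; 31 0 -23 0 0 0 0; 36 0 -25 0 0 0 0; 41 0 -27 0 0 0 0")

```text
time_s: 23.25
eef_pos: [0.6, -0.0285, 0.149]
ee_rot: [[-0.214, 0.977, -0.001], [0.977, 0.214, 0.001], [0.001, -0.001, -1.0]]
contact_force: [1.6, -0.0, 0.3]
grip_width: 0.0005
```

```bash
python3 go.py;python3 snap.py r2 scene 255 120 130 110 6
```

```text
t 23.25 tcp winder mm [-136.3  -94.9  149. ] tilt [-0.001  0.001 -1.   ] yaw err deg -0.22 F [ 1.63 -0.    0.28] grip 0.0005
```

View pics/r2.png

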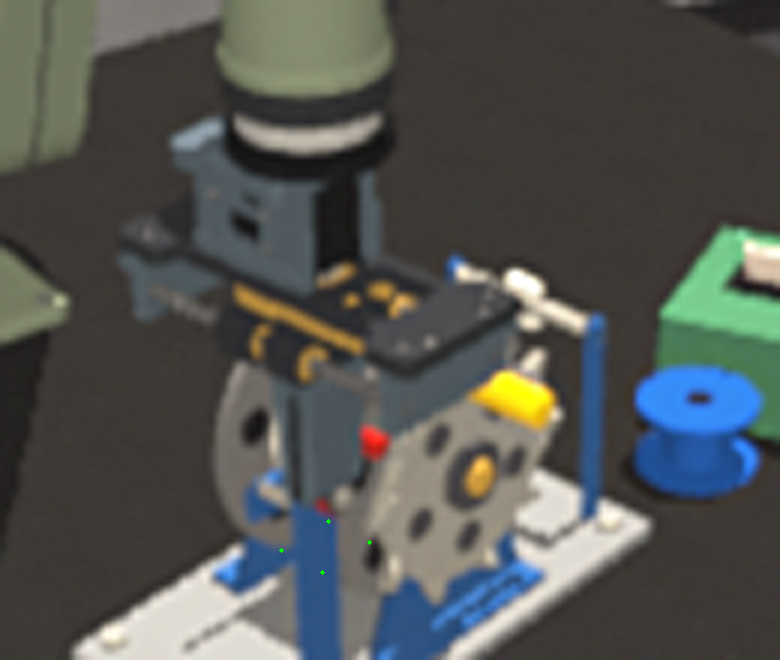

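Request:
apply_moves(rows="4 0 -1 0 0 0 0; 8 0 -2 0 0 0 0; 12 0 -2 0 0 0 0; 16 0 -2 0 0 0 0; 19 0 -2 0 0 0 0; 22 0 -2 0 0 0 0; 25 0 -2 0 0 0 0; 25 0 -2 0 0 0 0; 18 0 -2 0 0 0 0; 8 0 -5 0 0 0 0")

```text
time_s: 24.3
eef_pos: [0.5985, -0.0221, 0.1539]
ee_rot: [[-0.214, 0.977, -0.001], [0.977, 0.214, -0.0], [-0.0, -0.001, -1.0]]
contact_force: [0.6, 0.6, -0.7]
grip_width: 0.0004
```

```bash
python3 go.py;python3 snap.py r3 scene 255 120 130 110 6
```

```text
t 24.3 tcp winder mm [-129.7  -94.8  153.9] tilt [-0.001 -0.    -1.   ] yaw err deg -0.18 F [ 0.61  0.56 -0.68] grip 0.0004
```

View pics/r3.png

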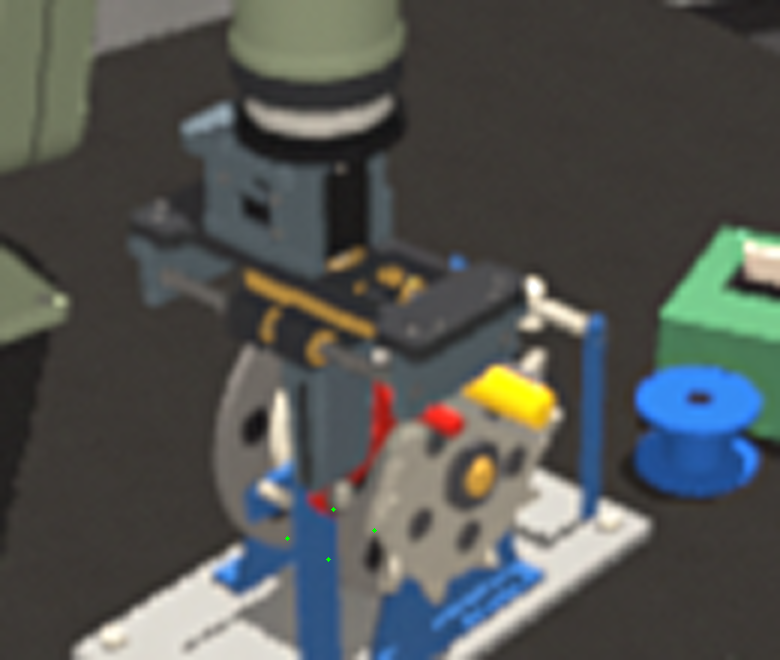

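The pawl tipped and fell forward; the pin end is at about (440,418) zoomed. Now I'll retreat upward and away, clear of everything, and check.

Request:
apply_moves(rows="-8 0 -20 0 0 0 0; -10 0 -50 0 0 0 0; -10 0 -90 0 0 0 0; -20 0 -120 0 0 0 0; -60 0 -120 0 0 0 0; -100 0 -120 0 0 0 0; -140 0 -120 0 0 0 0; -180 0 -120 0 0 0 0; -200 0 -120 0 0 0 0; -200 0 -120 0 0 0 0")

```text
time_s: 25.35
eef_pos: [0.6413, -0.22, 0.2733]
ee_rot: [[-0.21, 0.978, -0.001], [0.978, 0.21, -0.0], [0.0, -0.001, -1.0]]
contact_force: [0.4, -0.2, -0.2]
grip_width: 0.0005
```

```bash
python3 go.py;python3 pegq.py; python3 - <<'E'
from h import *
I=read_camera("scene");J=read_camera("top");Z=cv2.imread("pics/scene0.png")
f=lambda A:cv2.resize(A[155:215,290:360],None,fx=5.5,fy=5.5,interpolation=cv2.INTER_CUBIC)
cv2.imwrite("pics/s1.png",np.hstack([f(Z),f(I)]))
cv2.imwrite("pics/s2.png",J)
def red(A):
    m=cv2.inRange(cv2.cvtColor(A,cv2.COLOR_BGR2HSV),(0,150,90),(6,255,255));m[:160]=0;m[215:]=0;m[:,:295]=0;m[:,:][:,345:]=0
    ys,xs=np.where(m);return xs.mean().round(2),ys.mean().round(2),len(xs),xs.min(),xs.max(),ys.min(),ys.max()
print(red(Z),red(I))
for l in ["dispenser","sleeves","cleaver","bobbin","wipes","stripper"]:
    r=pinpoint("top",l)
    if r:
        u=np.array(r[0]["xy"]);s=least_squares(lambda p:proj("top",[p[0],p[1],0])[0]-u,[.5,0]).x;print(l,s.round(3),round(r[0]["score"],2))
E
```

```text
t 25.35 tcp winder mm [-332.2  -93.6  273.3] tilt [-0.001 -0.    -1.   ] yaw err deg -0.45 F [ 0.35 -0.21 -0.19] grip 0.0005
start [345.85 183.48] 84 q -0.06 res [-0.05  0.31]
now [339.47 185.16] 85 q 0.5 res [-0.06 -0.03]
(np.float64(319.07), np.float64(190.17), 162, np.int64(307), np.int64(331), np.int64(182), np.int64(204)) (np.float64(319.08), np.float64(190.15), 169, np.int64(307), np.int64(331), np.int64(181), np.int64(204))
dispenser [ 0.409 -0.331] 0.88
sleeves [ 0.684 -0.343] 0.47
cleaver [ 0.566 -0.387] 0.57
bobbin [0.483 0.308] 0.6
wipes [0.44  0.408] 0.87
stripper [0.672 0.142] 0.66
```

View pics/s1.png

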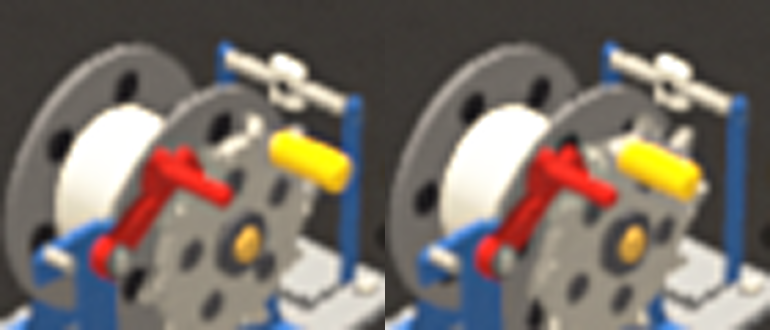

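View pics/s2.png

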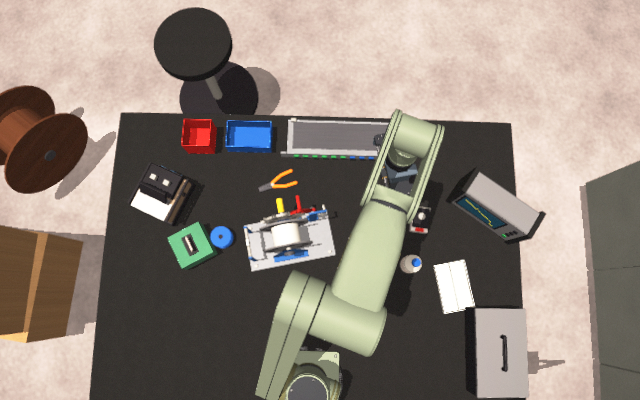

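The pawl pin is back at its home pixels (centroid 319.08,190.15 against 319.07,190.17 at the start). The wheel reads 0.50, and the arm is clear of everything.

```bash
python3 -c "
from cell import order;print(order.sign_off())"
```

```text
the job is handed in; nothing more can be done
None
```

The job is done and handed in at about 25.7 s of the 51 s allowed. With the shut fingertips I pushed the pawl up by its pin and laid it right back. Then I pushed the yellow peg to turn the wheel one notch backward, and tipped the pawl over again so that it dropped into the next gap.

**Final checks:**
- **Wheel:** the picture gives a wheel angle of 0.50, from -0.06 at the start.
- **Pawl:** its red pixels are back within 0.02 px of where they were when it was fully home.
- **Forces:** readings after each move stayed below about 5 N.
- **Arm:** it ended clear of everything.

**Two things that disagreed:**
- **Tool height:** the real fingertips sit about 36 mm above the reported tool point. The pictures suggested this, and a slow bench probe met nothing even at a reported height of -32 mm. I corrected all later moves for it. On the first descent, before I noticed, the finger hung in free air between pin and peg.
- **Bystanders:** the network's final positions differ from the first ones by 3 to 17 mm. The largest was the sleeves jar, which the arm partly hid and which scored low (0.47). I take this as network noise: the final top view shows nothing else visibly moved, and no move touched them.

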